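# Grade the mill's grinding balls with a slotted scoop

## Task

First fit the blue divider strip into the wooden box, all four teeth fully home in their slots. Then use the slotted scoop, never your fingers, to lift every white ball out of the grey sorting tray, let the small brass balls fall back into the tray, and tip the white ones into the green-floored bay of the box. Finally stand the scoop back on its rubber pad, upright and facing as at the start, and leave the jar, mug and brush where they are.

Things in the scene. Friction and masses are not known exactly. Their poses are not given: they have to be found in the camera images.
- tray: Fixed grey sorting tray with a blue floor, 228 (x) x 120 x 45 mm, walls 4 mm. Origin: centre of underside; -x end nearer the robot. Inside: y -56 to 56; flat well floor, 4 mm above the origin, from x = -115 to 10, where the balls lie; then a ramp to x = 105 rising at 13 degrees to 26 mm, down which balls roll back. -x and side walls 45 mm high, +x wall 34 mm.
- box: Fixed wooden box, 174 (x) x 132 mm, walls 4 mm thick, 45 mm high, floor 4 mm. Origin: centre of underside; -x end nearer the robot. A slotted dark rail crosses it along y at x = -20. The empty green-floored bay is the part beyond the rail: x -12 to 83, y -62 to 62. Three steel rollers are fixed in the part on the robot's side.
- divider_tab (a point): Blue plastic divider strip, 60 g: centre of its grip tab, 14 (x) x 44 (y) x 28 (z) mm, z up. Below this point: plate 6 (x) x 118 (y) mm from 14 down to a foot flange 16 mm thick (x), 42 to 48 mm down, then four teeth, 48 to 62 mm down, 6 (x) x 10 (y) mm, narrowed to 3 x 6 over their last 5 mm, at y = -45, -15, 15, 45. Starts upright in the stand.
- stand: Fixed wooden stand, 50 x 110 mm, with a channel 8 mm wide between walls 17 mm high along its y; the divider's flange rests on the walls at the start. Origin: centre of the underside. Only a place to take the divider from.
- scoop_grip (a point): Slotted steel scoop, 180 g: centre of the grip of its upright red handle, a block 16 (x) x 40 (y) mm from 55 mm below to 30 mm above this point. z up along the handle; the open nose points to -x. The underside is 100 mm below this point; it stands on its tines. The back wall, 45 mm high, is 2 to 6 mm to -x of this point.
- pad: Fixed black rubber pad, 130 x 130 x 3 mm. Origin: centre of the underside. The scoop stands on it with the handle on the pad's +x side (grip centre at about x = 42 mm, y = 0, 103 mm above the origin) and the nose to the pad's -x.
- K1: White ceramic ball, 26 mm across, 34 g, a keeper; origin at its centre. 3 to 5 of the five are present. Polished, rolls easily. Too big for the scoop's gaps.
- K2: White ceramic ball, 26 mm across, 34 g, a keeper; origin at its centre. 3 to 5 of the five are present. Polished, rolls easily. Too big for the scoop's gaps.
- K3: White ceramic ball, 26 mm across, 34 g, a keeper; origin at its centre. 3 to 5 of the five are present. Polished, rolls easily. Too big for the scoop's gaps.
- K4: White ceramic ball, 26 mm across, 34 g, a keeper; origin at its centre. 3 to 5 of the five are present. Polished, rolls easily. Too big for the scoop's gaps.
- K5: White ceramic ball, 26 mm across, 34 g, a keeper; origin at its centre. 3 to 5 of the five are present. Polished, rolls easily. Too big for the scoop's gaps.
- S1: Small brass ball, 14 mm across, 12 g, undersized; origin at its centre. 2 to 4 of the four are present. Falls through the scoop's gaps.
- S2: Small brass ball, 14 mm across, 12 g, undersized; origin at its centre. 2 to 4 of the four are present. Falls through the scoop's gaps.
- S3: Small brass ball, 14 mm across, 12 g, undersized; origin at its centre. 2 to 4 of the four are present. Falls through the scoop's gaps.
- S4: Small brass ball, 14 mm across, 12 g, undersized; origin at its centre. 2 to 4 of the four are present. Falls through the scoop's gaps.
- jar: Amber glass jar, 56 mm across, 75 mm high, a bystander; origin at the centre of its underside.
- mug: Blue mug, 80 mm across, 90 mm high, a bystander; origin at the centre of its underside.
- brush: Paint brush lying on the table, a bystander; origin under its middle.
- rail_top (a point): Centre of the top face of the box's dark rail, 16 mm above the box floor, axes as the box's (y along the rail). Four slots 9.5 mm (x) by 13.5 mm (y), 16 mm deep, at y = -45, -15, 15, 45 mm. When the divider is fully home its tab centre stands 48 mm above this point and its y lies along the rail (either way round is alike).
- scoop_nose (a point): Underside of the scoop's middle tine at its open tip: 90 mm to -x of and 100 mm below the grip centre, same axes. Five round tines along x at y = -44, -22, 0, 22, 44, 5 mm thick (17 mm gaps), their first 22 mm only 3 mm; 99 mm over all; side walls 28 mm high start 26 mm behind the tips. Balls roll to the back wall if the nose is raised, out if lowered.
- divider: The divider strip's  origin under its teeth, 62 mm below the tab centre.

How it is judged:
On the way, in this order (a step that is already met when the one before it is completed fails the run):
1. the divider is fully home in the box, all four teeth in their slots, and released (x of divider_tab in the frame of box between -0.024 and -0.016 m and y of divider_tab in the frame of box between -0.004 and 0.004 m and z of divider_tab in the frame of box between 0.064 and 0.071 m and angle between the y axis of divider_tab and the y axis of box, either way round below 0.07 rad and angle between divider_tab's own z axis and vertical below 0.07 rad and contact force between the fingers and divider below 0.1 N), for 0.3 s.
2. at least one white ball is lifted clear of the tray on the scoop (((height (world z) of K1 above 0.055 m and x of K1 in the frame of scoop_grip between -0.09 and 0 m and y of K1 in the frame of scoop_grip between -0.05 and 0.05 m and z of K1 in the frame of scoop_grip between -0.1 and -0.03 m) or (height (world z) of K2 above 0.055 m and x of K2 in the frame of scoop_grip between -0.09 and 0 m and y of K2 in the frame of scoop_grip between -0.05 and 0.05 m and z of K2 in the frame of scoop_grip between -0.1 and -0.03 m) or (height (world z) of K3 above 0.055 m and x of K3 in the frame of scoop_grip between -0.09 and 0 m and y of K3 in the frame of scoop_grip between -0.05 and 0.05 m and z of K3 in the frame of scoop_grip between -0.1 and -0.03 m) or (height (world z) of K4 above 0.055 m and x of K4 in the frame of scoop_grip between -0.09 and 0 m and y of K4 in the frame of scoop_grip between -0.05 and 0.05 m and z of K4 in the frame of scoop_grip between -0.1 and -0.03 m) or (height (world z) of K5 above 0.055 m and x of K5 in the frame of scoop_grip between -0.09 and 0 m and y of K5 in the frame of scoop_grip between -0.05 and 0.05 m and z of K5 in the frame of scoop_grip between -0.1 and -0.03 m))), for 0.3 s.
At the end, for the whole second after the job is handed in: Divider home in its slots (4 mm, 4 degrees); every white ball on the floor of the green bay; every small ball in the tray; scoop upright on its pad, nose as at the start (grip within 30 mm of its place, heading within 20 degrees) (x of divider_tab in the frame of box between -0.024 and -0.016 m and y of divider_tab in the frame of box between -0.004 and 0.004 m and z of divider_tab in the frame of box between 0.064 and 0.071 m and angle between the y axis of divider_tab and the y axis of box, either way round below 0.07 rad and angle between divider_tab's own z axis and vertical below 0.07 rad and x of K1 in the frame of box between -0.012 and 0.083 m and y of K1 in the frame of box between -0.062 and 0.062 m and z of K1 in the frame of box between 0 and 0.045 m and x of K2 in the frame of box between -0.012 and 0.083 m and y of K2 in the frame of box between -0.062 and 0.062 m and z of K2 in the frame of box between 0 and 0.045 m and x of K3 in the frame of box between -0.012 and 0.083 m and y of K3 in the frame of box between -0.062 and 0.062 m and z of K3 in the frame of box between 0 and 0.045 m and x of K4 in the frame of box between -0.012 and 0.083 m and y of K4 in the frame of box between -0.062 and 0.062 m and z of K4 in the frame of box between 0 and 0.045 m and x of K5 in the frame of box between -0.012 and 0.083 m and y of K5 in the frame of box between -0.062 and 0.062 m and z of K5 in the frame of box between 0 and 0.045 m and x of S1 in the frame of tray between -0.116 and 0.106 m and y of S1 in the frame of tray between -0.057 and 0.057 m and z of S1 in the frame of tray between 0 and 0.05 m and x of S2 in the frame of tray between -0.116 and 0.106 m and y of S2 in the frame of tray between -0.057 and 0.057 m and z of S2 in the frame of tray between 0 and 0.05 m and x of S3 in the frame of tray between -0.116 and 0.106 m and y of S3 in the frame of tray between -0.057 and 0.057 m and z of S3 in the frame of tray between 0 and 0.05 m and x of S4 in the frame of tray between -0.116 and 0.106 m and y of S4 in the frame of tray between -0.057 and 0.057 m and z of S4 in the frame of tray between 0 and 0.05 m and x of scoop_grip in the frame of pad between 0.012 and 0.072 m and y of scoop_grip in the frame of pad between -0.03 and 0.03 m and z of scoop_grip in the frame of pad between 0.095 and 0.108 m and angle between scoop_grip's own z axis and vertical below 0.1 rad and angle between the x axis of scoop_grip and the x axis of pad, either way round below 0.4 rad); the robot touches nothing.
It fails at once if the fingers touch a ball (contact force between the fingers and K1 above 0.3 N or contact force between the fingers and K2 above 0.3 N or contact force between the fingers and K3 above 0.3 N or contact force between the fingers and K4 above 0.3 N or contact force between the fingers and K5 above 0.3 N or contact force between the fingers and S1 above 0.3 N or contact force between the fingers and S2 above 0.3 N or contact force between the fingers and S3 above 0.3 N or contact force between the fingers and S4 above 0.3 N).
It fails at once if the jar, mug or brush is moved more than 3 cm (distance of any of jar, mug, brush from where it was at the start of the episode above 0.03 m).
Of K1, K2, K3, K4, K5 only 3 to 5 are there at a start; the rules pass over those that are not, and their reading is None.
Of S1, S2, S3, S4 only 2 to 4 are there at a start; the rules pass over those that are not, and their reading is None.
At some moment in a run one of scoop may be knocked a few centimetres aside while the robot is not near it.
It also fails if it takes over 210 s, if anything falls off the work surface, if the arm or the gripper's body presses on something with over 40 N, if the wrist force passes 120 N, or if a joint passes its speed limit or range.

## Robot

A 6-joint arm with a two-finger parallel gripper is mounted at the origin on the work surface. World frame = base frame: x ahead of the robot, y to its left, z up, the work surface at z = 0. Lengths are in m, angles in rad, forces in N, time in s.
With the tool pointing down it reaches from about 0.425 to 0.95 m from the base axis. Payload 3.5 kg.
Tool frame: the origin (TCP) lies between the finger pads; the fingertips stand 17 mm ahead of it and the grasp point (between the pads) lies 2 mm behind it; z points along the fingers, y is the direction in which the jaws open and shut (so a half turn about z gives the same grasp; the last joint's range is limited). The gripper opens to 85 mm and grips with 20 to 120 N. Pads are 22 mm wide; open, the fingers measure 114 mm over their backs; the gripper's body (76 mm by 85 mm) begins 54 mm behind the grasp point. The pads swing forward as they close: fully open they stand 13 mm farther back than shut.
Start: joints at [1.109, 0.286, 1.577, -0, 1.279, -0.15], TCP at [0.207, 0.642, 0.248] pointing down, gripper open.
Joint ranges: [-2.77, 2.77], [-0.9, 2.22], [0.21, 2.48], [-1.53, 4.67], [0.24, 2.81], [-2.84, 2.84]. Speed limits (rad/s): [2.79, 2.79, 3.14, 3.14, 3.14, 3.14].

## Interface

Orientations are given as a unit quaternion [x, y, z, w].
In Python, from plant import ctrl gives the robot as it stands.
- The arm moves only by the tool carry_out, never from a script. Its argument "commands" is a list of rows, each an object with "delta_pos": the shift along the tool's x, y, z in m, a list of three; "delta_rot": the turn, a rotation vector about the tool's x, y, z in rad, a list of three; "claw": the opening in per cent of the stroke, from 0 (shut) to 100 (fully open). A call has 1 to 8 rows; each row is the pose to reach, as a shift and turn from the pose measured when the call began, along the tool's axes at that moment; what a row does not reach only later rows make up. A row lasts 1/12 s, in which the tool goes at most 41.7 mm and 7.16 degrees, less where a joint would pass 70% of its speed; a pose out of reach is approached as far as the arm can. A call with a gripper value outside its range is refused whole. The fingers move at their own pace and stop on an object; "force" is the grip in N (left out, the last holds). Time passes only in rows, so rows that repeat a pose let the fingers close. It gives the time, the measured TCP pose, the force and the opening at its end, in the units of the state.
- ctrl.get_state(): the state, without advancing time (a new reading comes with each control period).
- ctrl.read_camera(name): name is "scene" or "top"; returns (picture, depth): 420x560x3 uint8, red, green, blue; 420x560 float32, m along the optical axis (not along the pixel's ray), 0 where there is no reading.
- ctrl.camera_info(name): a dict with "fx", "fy", "cx", "cy" (pixels), "rvec" (rotation vector, rad) and "tvec" (3), from world to camera coordinates, as OpenCV has them. Camera axes: x right, y down, z forward; pixel columns grow to the right and rows downward; lengths in m; the calibration is good to about 2 mm. A picture is of the moment at which its call begins. camera_info takes no time and is no camera call.
- ctrl.sign_off(): hands the job in, once; it reports no verdict.
The state is a dict: "time": time; "qpos": joint angles; "dq": joint speeds; "joint_efforts": joint torques, N m; "eef_pos": TCP position; "tcp_rot": TCP orientation; "contact_force": force on the tool from outside, world axes, zero at the start; "wrist_torque": the same for the moment, N m; "opening": opening from 0.0 (shut) to 1.0 (fully open).
Only numpy, scipy, OpenCV 4.12 (cv2) and the standard library are available. Lean on these libraries where they do the work, as an engineer would, in place of code of your own. Each camera call takes 0.05 s, during which the arm holds its last target.

## Working session

There is one attempt and no reset: what is moved stays moved. The work goes in short steps, Python scripts to look and compute and a tool call to move; the robot and the scene stay as the last step left them, time stands still between calls to the robot, and variables do not carry over. Pictures are saved under pics/ and viewed, and the job is handed in when it is done.

Besides the shell and the picture viewer there is one more tool, called after ">>>" by a JSON object that holds its "api" and its "payload". carry_out: Moves the arm, as the interface text tells. Its arguments: {"type":"object","properties":{"commands":{"type":"array"},"force":{"type":"number"}},"required":["commands"]}

```bash
ls; mkdir -p pics
python3 - <<'E'
from plant import ctrl
import cv2, numpy as np
print(ctrl.get_state())
for n in ("scene","top"):
    i=ctrl.camera_info(n); print(n,i)
    p,d=ctrl.read_camera(n)
    cv2.imwrite(f"pics/{n}0.png",p[:,:,::-1]); np.savez(f"{n}0.npz",p=p,d=d)
    R=cv2.Rodrigues(np.array(i["rvec"],float))[0]; print(-R.T@np.array(i["tvec"]).ravel())
E
```

```text
pics
{'time': 0.0, 'qpos': array([ 1.10899498e+00,  2.87174051e-01,  1.57819365e+00, -3.04795477e-05,
        1.27859982e+00, -1.49996940e-01]), 'dq': array([ 0.00062707, -0.00137948, -0.00015041,  0.00034363,  0.00327517,
        0.00175316]), 'joint_efforts': array([-1.17513857e-03, -4.05971646e+01, -2.92628735e+01, -1.46440962e-04,
        5.67928029e-03,  2.73415701e-06]), 'eef_pos': array([0.20676882, 0.64189408, 0.24693253]), 'tcp_rot': array([ 1.55266959e-01,  9.87871834e-01, -1.13670168e-03, -3.43684952e-04]), 'contact_force': array([ 0.42750879, -0.89632183,  0.07710643]), 'wrist_torque': array([-0.03057118,  0.01159403, -0.02518818]), 'opening': 0.9960613179599505}
scene {'fx': 454.2983730565699, 'fy': 454.2983730565699, 'cx': 280.8428619551088, 'cy': 202.39763665538052, 'rvec': array([ 1.28240656,  2.0570025 , -1.03349002]), 'tvec': array([ 0.25133168, -0.21793661,  1.47762251])}
[1.31009943 0.3307053  0.68432868]
top {'fx': 478.83298942222785, 'fy': 478.83298942222785, 'cx': 270.47431597585415, 'cy': 208.68958294057919, 'rvec': array([ 2.19175781, -2.13638885,  0.11272585]), 'tvec': array([0.00646935, 0.54890873, 1.12752781])}
[0.42416224 0.0146425  1.18005661]
```

View pics/scene0.png

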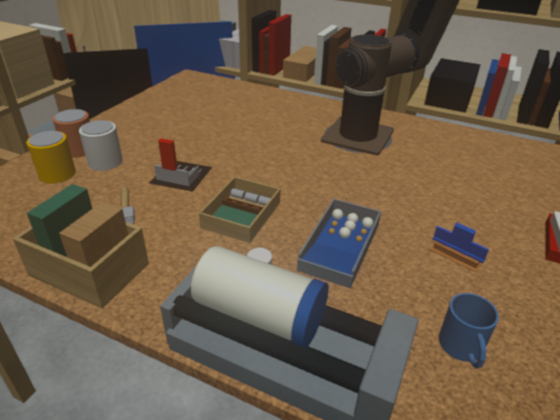

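View pics/top0.png

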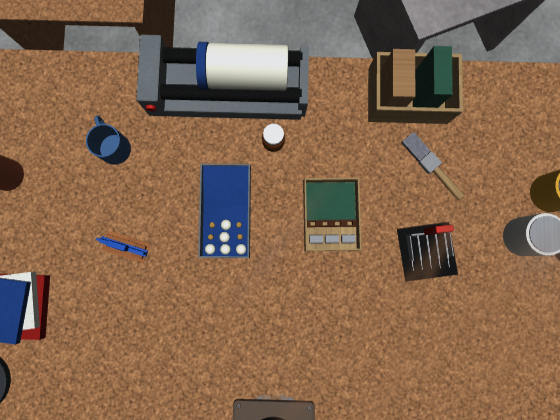

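```bash
cat > h.py <<'E'
import numpy as np, cv2
from plant import ctrl
from scipy.spatial.transform import Rotation as Rn
def cam(n):
    i=ctrl.camera_info(n); R=cv2.Rodrigues(np.array(i["rvec"],float))[0]; t=np.array(i["tvec"],float).ravel()
    return i,R,t
def ray(n,uv,z):
    i,R,t=cam(n); uv=np.atleast_2d(uv).astype(float)
    d=np.c_[(uv[:,0]-i['cx'])/i['fx'],(uv[:,1]-i['cy'])/i['fy'],np.ones(len(uv))]@R
    c=-R.T@t; s=(z-c[2])/d[:,2]
    return c+d*s[:,None]
def cloud(n,dep):
    i,R,t=cam(n); v,u=np.mgrid[:dep.shape[0],:dep.shape[1]]
    P=np.stack([(u-i['cx'])/i['fx']*dep,(v-i['cy'])/i['fy']*dep,dep],-1)
    return (P-t)@R
def proj(n,P):
    i,R,t=cam(n); q=np.atleast_2d(P)@R.T+t
    return np.c_[q[:,0]/q[:,2]*i['fx']+i['cx'],q[:,1]/q[:,2]*i['fy']+i['cy']]
def look(n,f,box=None,k=1):
    p,d=ctrl.read_camera(n); im=p[:,:,::-1]
    if box: im=im[box[1]:box[3],box[0]:box[2]]
    if k!=1: im=cv2.resize(im,None,fx=k,fy=k,interpolation=cv2.INTER_CUBIC)
    cv2.imwrite("pics/"+f,im); return p,d
def delta(p,R=None):
    """tool-frame shift to reach world p / Rot R"""
    s=ctrl.get_state(); R0=Rn.from_quat(s['tcp_rot'])
    dp=R0.inv().apply(np.array(p)-s['eef_pos'])
    dr=(R0.inv()*R).as_rotvec() if R is not None else np.zeros(3)
    return dp,dr
def down(yaw):  # tool z down, tool y axis at world angle yaw
    y=np.array([np.cos(yaw),np.sin(yaw),0]); z=np.array([0,0,-1.]); x=np.cross(y,z)
    return Rn.from_matrix(np.c_[x,y,z])
E
python3 - <<'E'
from h import *
p=np.load("top0.npz")['p']; 
a=cv2.resize(p[155:265,190:370,::-1],None,fx=4.4,fy=4.4,interpolation=cv2.INTER_CUBIC); cv2.imwrite("pics/t_a.png",a)
b=cv2.resize(p[205:290,385:475,::-1],None,fx=5,fy=5,interpolation=cv2.INTER_CUBIC)
c=cv2.resize(p[220:270,85:160,::-1],None,fx=4,fy=5,interpolation=cv2.INTER_CUBIC)
c2=np.zeros((b.shape[0],c.shape[1],3),np.uint8); c2[:c.shape[0]]=c
cv2.imwrite("pics/t_b.png",np.hstack([b,c2]))
E
```

```text
(no output)
```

View pics/t_a.png

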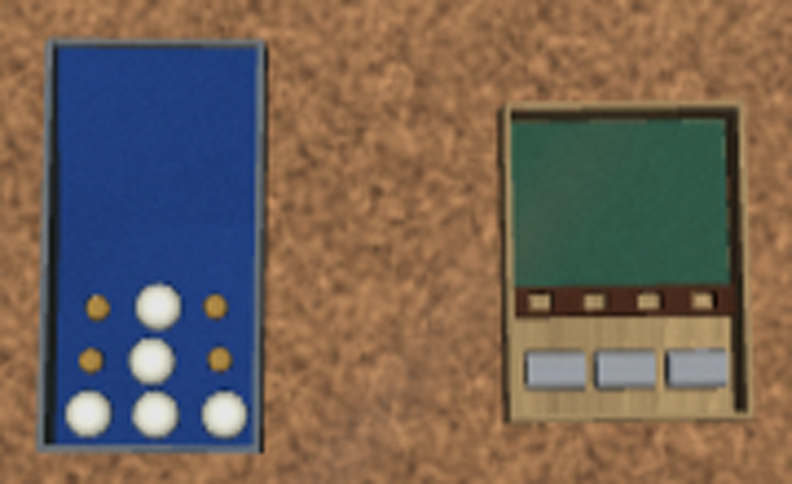

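View pics/t_b.png

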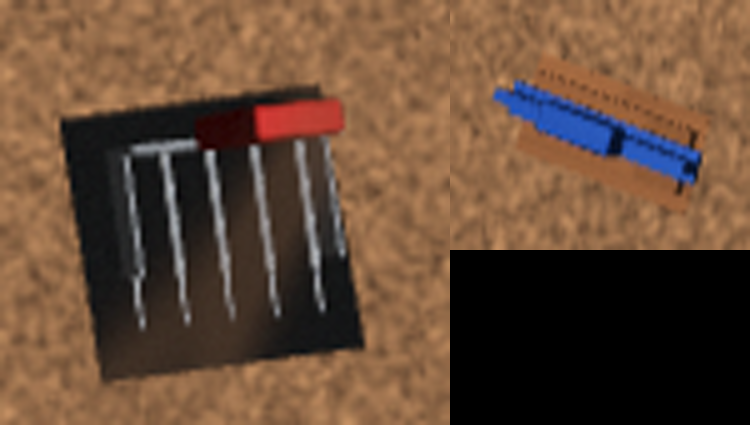

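Run:
```python
from h import *
D=np.load("top0.npz"); p,d=D['p'],D['d']; W=cloud("top",d)
hsv=cv2.cvtColor(p,cv2.COLOR_RGB2HSV)
print("table z",np.median(W[300:380,150:220,2]))
def rect(mask,name):
    pts=W[mask][:,:2].astype(np.float32); r=cv2.minAreaRect(pts); print(name,mask.sum(),np.round(r[0],4),np.round(r[1],4),round(r[2],2),"z",np.round(np.percentile(W[mask][:,2],[5,50,95]),4))
def roi(u0,v0,u1,v1):
    m=np.zeros(d.shape,bool); m[v0:v1,u0:u1]=1; return m&(d>0)
rect(roi(195,158,258,265)&(W[...,2]>0.027)&(W[...,2]<.055),"tray walls")
rect(roi(297,170,368,258)&(W[...,2]>0.035)&(W[...,2]<.055),"box walls")
bl=cv2.inRange(hsv,(100,120,60),(130,255,255))>0
rect(roi(85,225,160,265)&bl&(W[...,2]>.055),"divider tab z>.055")
rect(roi(85,225,160,265)&bl,"divider blue all")
rect(roi(85,225,160,265)&(W[...,2]>.01)&~bl,"stand")
rd=(cv2.inRange(hsv,(0,140,100),(8,255,255))>0)
rect(roi(385,205,475,290)&rd,"scoop red")
rect(roi(385,205,475,290)&rd&(W[...,2]>.125),"scoop red top")
rect(roi(390,215,465,290)&(hsv[...,2]<45),"pad dark")
wh=(hsv[...,1]<60)&(hsv[...,2]>150)&roi(200,160,250,258)
n,l,s,c=cv2.connectedComponentsWithStats(wh.astype(np.uint8))
for k in range(1,n):
    if s[k,4]>15: print("white",s[k,4],c[k],ray("top",c[k],0.017).round(4))
br=(cv2.inRange(hsv,(8,100,60),(30,255,255))>0)&roi(204,165,248,256)
n,l,s,c=cv2.connectedComponentsWithStats(br.astype(np.uint8))
for k in range(1,n):
    if s[k,4]>5: print("brass",s[k,4],c[k],ray("top",c[k],0.011).round(4))
```

```text
table z -0.0006194338595914183
tray walls 775 [0.5426 0.1314] [0.2269 0.1204] 1.16 z [0.0276 0.0417 0.0473]
box walls 510 [ 0.5392 -0.1269] [0.1735 0.1326] 1.93 z [0.037  0.0433 0.0474]
divider tab z>.055 129 [0.45   0.3732] [0.0441 0.0139] 73.8 z [0.0662 0.0777 0.0811]
divider blue all 329 [0.4496 0.3734] [0.1177 0.0156] 74.67 z [0.0202 0.0505 0.0802]
stand 292 [0.45   0.3738] [0.1196 0.0323] 74.24 z [0.0129 0.0167 0.04  ]
scoop red 124 [ 0.5076 -0.3866] [0.0155 0.0899] 8.74 z [0.1284 0.1316 0.1352]
scoop red top 123 [ 0.5037 -0.3612] [0.0155 0.0386] 8.74 z [0.1285 0.1316 0.1352]
pad dark 1316 [ 0.4568 -0.3648] [0.1275 0.129 ] 9.02 z [-0.0015  0.0023  0.0586]
white 74 [225.39189189 224.06756757] [[0.5095 0.1294 0.017 ]]
white 74 [223.87837838 236.51351351] [[0.4791 0.1319 0.017 ]]
white 74 [209.54054054 248.55405405] [[0.4491 0.1656 0.017 ]]
white 73 [224.71232877 248.63013699] [[0.4498 0.1289 0.017 ]]
white 75 [240.52       248.69333333] [[0.4507 0.0906 0.017 ]]
brass 21 [211.76190476 224.61904762] [[0.5077 0.1633 0.011 ]]
brass 17 [238.41176471 224.11764706] [[0.5106 0.0981 0.011 ]]
brass 20 [210.2 236.5] [[0.4786 0.1659 0.011 ]]
brass 18 [239.5        236.22222222] [[0.4811 0.0944 0.011 ]]
```

Run:
```python
from h import *
print(delta([.45,.3732,.15],down(np.radians(-15.7))))
print(ray("top",[331.2,223.4],0.02), ray("top",[331.2,223.4],0.004))
```

```text
(array([-0.31396918, -0.18096741,  0.09735882]), array([-1.98011505e-03,  1.39551357e-03,  1.53300190e+00]))
[[ 0.51744353 -0.12776229  0.02      ]] [[ 0.51873011 -0.1297264   0.004     ]]
```

>>> {"api": "carry_out", "payload": {"commands": [{"delta_pos":[-0.157,-0.09,0.049],"delta_rot":[-0.001,0.001,0.766],"claw":100},{"delta_pos":[-0.157,-0.09,0.049],"delta_rot":[-0.001,0.001,0.766],"claw":100},{"delta_pos":[-0.157,-0.09,0.049],"delta_rot":[-0.001,0.001,0.766],"claw":100},{"delta_pos":[-0.157,-0.09,0.049],"delta_rot":[-0.001,0.001,0.766],"claw":100},{"delta_pos":[-0.314,-0.181,0.097],"delta_rot":[-0.002,0.001,1.533],"claw":100},{"delta_pos":[-0.314,-0.181,0.097],"delta_rot":[-0.002,0.001,1.533],"claw":100},{"delta_pos":[-0.314,-0.181,0.097],"delta_rot":[-0.002,0.001,1.533],"claw":100},{"delta_pos":[-0.314,-0.181,0.097],"delta_rot":[-0.002,0.001,1.533],"claw":100}]}}

```text
time: 0.77
eef_pos: [0.4232, 0.4018, 0.1603]
tcp_rot: [0.612, 0.791, -0.0, -0.0]
contact_force: [-0.3, 0.1, 0.1]
opening: 0.998
```

Run:
```python
from h import *
print(ctrl.get_state()['qpos'].round(3)); print(delta([.45,.3732,.10],down(np.radians(-15.7))),ctrl.get_state()['time'])
```

```text
[ 0.586  0.176  1.877 -0.     1.089  0.333]
(array([-0.03440464,  0.01878656,  0.06033191]), array([-0.00074909,  0.00058427,  0.52709198])) 0.7667
```

>>> {"api": "carry_out", "payload": {"commands": [{"delta_pos":[-0.034,0.019,0.02],"delta_rot":[0,0,0.527],"claw":100},{"delta_pos":[-0.034,0.019,0.02],"delta_rot":[0,0,0.527],"claw":100},{"delta_pos":[-0.034,0.019,0.02],"delta_rot":[0,0,0.527],"claw":100},{"delta_pos":[-0.034,0.019,0.02],"delta_rot":[0,0,0.527],"claw":100},{"delta_pos":[-0.034,0.019,0.02],"delta_rot":[0,0,0.527],"claw":100},{"delta_pos":[-0.034,0.019,0.06],"delta_rot":[0,0,0.527],"claw":100},{"delta_pos":[-0.034,0.019,0.06],"delta_rot":[0,0,0.527],"claw":100}]}}

```text
time: 1.35
eef_pos: [0.4465, 0.3713, 0.094]
tcp_rot: [0.797, 0.604, -0.006, -0.001]
contact_force: [-1.1, -1.1, -1.8]
opening: 0.996
```

Run:
```python
from h import *
print(ctrl.get_state()['qpos'].round(3)); print(delta([.45,.3732,.064],down(np.radians(-15.7))),ctrl.get_state()['time'])
```

```text
[ 0.519  0.263  1.912 -0.     0.98   0.794]
(array([0.0030795 , 0.00312821, 0.02997632]), array([-0.00857162,  0.00891761, -0.00030461])) 1.35
```

>>> {"api": "carry_out", "payload": {"commands": [{"delta_pos":[0.003,0.003,0.03],"delta_rot":[-0.008,0.009,0],"claw":100},{"delta_pos":[0.003,0.003,0.03],"delta_rot":[-0.008,0.009,0],"claw":100},{"delta_pos":[0.003,0.003,0.03],"delta_rot":[-0.008,0.009,0],"claw":100}]}}

```text
time: 1.6
eef_pos: [0.4479, 0.3721, 0.0621]
tcp_rot: [0.797, 0.604, -0.003, -0.001]
contact_force: [0.9, -0.4, 0.1]
opening: 0.999
```

Run:
```python
from h import *
print(delta([.45,.3732,.064],down(np.radians(-15.7))),ctrl.get_state()['time'])
p,d=look("top","t1.png",(60,180,220,300),5)
look("scene","s1.png",(380,150,540,290),5)
```

```text
(array([ 0.00163926,  0.00171328, -0.0019343 ]), array([-0.00504463,  0.00450474, -0.00015471])) 1.6
```

View pics/s1.png

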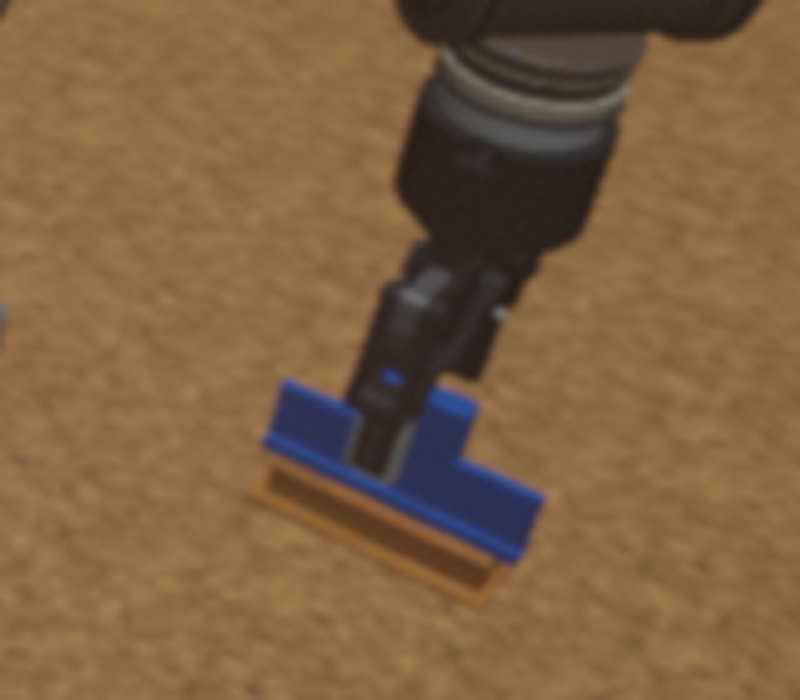

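Fingers straddle the tab (around pixel 390,430 of the enlarged view). Closing.

>>> {"api": "carry_out", "payload": {"commands": [{"delta_pos":[0.002,0.003,-0.001],"delta_rot":[-0.006,0.005,0],"claw":100},{"delta_pos":[0.002,0.003,-0.001],"delta_rot":[-0.006,0.005,0],"claw":40},{"delta_pos":[0.002,0.003,-0.001],"delta_rot":[-0.006,0.005,0],"claw":0},{"delta_pos":[0.002,0.003,-0.001],"delta_rot":[-0.006,0.005,0],"claw":0},{"delta_pos":[0.002,0.003,-0.001],"delta_rot":[-0.006,0.005,0],"claw":0},{"delta_pos":[0.002,0.003,-0.001],"delta_rot":[-0.006,0.005,0],"claw":0},{"delta_pos":[0.002,0.003,-0.001],"delta_rot":[-0.006,0.005,0],"claw":0},{"delta_pos":[0.002,0.003,-0.001],"delta_rot":[-0.006,0.005,0],"claw":0}], "force": 50}}

```text
time: 2.37
eef_pos: [0.452, 0.3749, 0.0659]
tcp_rot: [0.797, 0.604, 0.002, -0.001]
contact_force: [-5.0, 1.1, 2.3]
opening: 0.157
```

>>> {"api": "carry_out", "payload": {"commands": [{"delta_pos":[0,0,0],"delta_rot":[0,0,0],"claw":0},{"delta_pos":[0,0,0],"delta_rot":[0,0,0],"claw":0},{"delta_pos":[0,0,0],"delta_rot":[0,0,0],"claw":0},{"delta_pos":[0,0,0],"delta_rot":[0,0,0],"claw":0}]}}

```text
time: 2.7
eef_pos: [0.4518, 0.375, 0.066]
tcp_rot: [0.797, 0.604, 0.002, -0.001]
contact_force: [-2.4, 1.4, 2.3]
opening: 0.155
```

Run:
```python
from h import *
s=ctrl.get_state();print(s); R=Rn.from_quat(s['tcp_rot']).as_matrix(); print(R)
```

```text
{'time': 2.7, 'qpos': array([0.51908479, 0.30961134, 1.91368762, 0.00328692, 0.9142627 ,
       0.79202092]), 'dq': array([ 0.00059568,  0.00132459, -0.00072216,  0.00161179, -0.0013616 ,
        0.00180845]), 'joint_efforts': array([ -1.49527039, -35.36712885, -24.18636739,  -0.44476879,
        -0.49525727,   0.05886321]), 'eef_pos': array([0.45176371, 0.37501813, 0.06596214]), 'tcp_rot': array([ 0.79733277,  0.60353516,  0.00216735, -0.00103188]), 'contact_force': array([-2.38856839,  1.44024935,  2.27361371]), 'wrist_torque': array([0.20438284, 0.48969856, 0.03955973]), 'opening': 0.1548679227695612}
[[ 2.71481232e-01  9.62441195e-01  2.21064674e-03]
 [ 9.62432249e-01 -2.71488497e-01  4.26164583e-03]
 [ 4.70174866e-03  9.70640855e-04 -9.99988476e-01]]
```

>>> {"api": "carry_out", "payload": {"commands": [{"delta_pos":[0,0,-0.02],"delta_rot":[0,0,0],"claw":0},{"delta_pos":[0,0,-0.05],"delta_rot":[0,0,0],"claw":0},{"delta_pos":[0,0,-0.08],"delta_rot":[0,0,0],"claw":0},{"delta_pos":[0,0,-0.1],"delta_rot":[0,0,0],"claw":0},{"delta_pos":[0,0,-0.1],"delta_rot":[0,0,0],"claw":0},{"delta_pos":[0,0,-0.1],"delta_rot":[0,0,0],"claw":0}]}}

```text
time: 3.2
eef_pos: [0.4527, 0.3747, 0.1671]
tcp_rot: [0.797, 0.603, 0.004, -0.0]
contact_force: [-0.7, 0.3, -2.3]
opening: 0.154
```

Run:
```python
from h import *
s=ctrl.get_state();print(s['opening'],s['contact_force'],s['eef_pos'])
print(delta([.5192,-.1254,.16],down(np.radians(1.93))))
```

```text
0.15361557590658748 [-0.7464934   0.28324894 -2.26936765] [0.45265439 0.37472793 0.16710788]
(array([-0.46328128,  0.19988624,  0.00476808]), array([ 0.00514405, -0.00613862, -0.30880698]))
```

>>> {"api": "carry_out", "payload": {"commands": [{"delta_pos":[-0.232,0.1,0.002],"delta_rot":[0,0,-0.154],"claw":0},{"delta_pos":[-0.232,0.1,0.002],"delta_rot":[0,0,-0.154],"claw":0},{"delta_pos":[-0.232,0.1,0.002],"delta_rot":[0,0,-0.154],"claw":0},{"delta_pos":[-0.232,0.1,0.002],"delta_rot":[0,0,-0.154],"claw":0},{"delta_pos":[-0.232,0.1,0.002],"delta_rot":[0,0,-0.154],"claw":0},{"delta_pos":[-0.463,0.2,0.004],"delta_rot":[0.004,-0.005,-0.309],"claw":0},{"delta_pos":[-0.463,0.2,0.004],"delta_rot":[0.004,-0.005,-0.309],"claw":0},{"delta_pos":[-0.463,0.2,0.004],"delta_rot":[0.004,-0.005,-0.309],"claw":0}]}}

```text
time: 3.87
eef_pos: [0.4943, 0.0492, 0.1604]
tcp_rot: [0.694, 0.72, -0.0, -0.001]
contact_force: [0.6, -0.1, -1.4]
opening: 0.156
```

Run:
```python
from h import *
s=ctrl.get_state();print(s['opening'],s['contact_force'],s['eef_pos'])
print(delta([.5192,-.1254,.16],down(np.radians(1.93))))
```

```text
0.15632969463753235 [ 0.62670775 -0.05970196 -1.3615069 ] [0.49429612 0.04921072 0.16035912]
(array([-1.75390980e-01,  1.86337455e-02,  1.49743746e-04]), array([-0.00229168, -0.00094798,  0.00214381]))
```

>>> {"api": "carry_out", "payload": {"commands": [{"delta_pos":[-0.1754,0.0186,0],"delta_rot":[-0.002,-0.001,0.002],"claw":0},{"delta_pos":[-0.1754,0.0186,0],"delta_rot":[-0.002,-0.001,0.002],"claw":0},{"delta_pos":[-0.1754,0.0186,0],"delta_rot":[-0.002,-0.001,0.002],"claw":0},{"delta_pos":[-0.1754,0.0186,0],"delta_rot":[-0.002,-0.001,0.002],"claw":0},{"delta_pos":[-0.1754,0.0186,0],"delta_rot":[-0.002,-0.001,0.002],"claw":0},{"delta_pos":[-0.1754,0.0186,0],"delta_rot":[-0.002,-0.001,0.002],"claw":0},{"delta_pos":[-0.1754,0.0186,0],"delta_rot":[-0.002,-0.001,0.002],"claw":0},{"delta_pos":[-0.1754,0.0186,0],"delta_rot":[-0.002,-0.001,0.002],"claw":0}]}}

```text
time: 4.53
eef_pos: [0.5181, -0.1241, 0.1585]
tcp_rot: [0.695, 0.719, -0.001, -0.002]
contact_force: [-0.7, 0.3, -2.1]
opening: 0.154
```

Run:
```python
from h import *
s=ctrl.get_state();print(s['opening'],s['contact_force'],s['eef_pos'])
print(delta([.5192,-.1254,.16],down(np.radians(1.93))))
p,d=look("top","t2.png",(280,150,400,260),6)
W=cloud("top",d); hsv=cv2.cvtColor(p,cv2.COLOR_RGB2HSV)
bl=(cv2.inRange(hsv,(105,120,50),(130,255,255))>0); bl[:,:280]=0; bl[:,400:]=0
m=bl&(d>0)
print(m.sum(),np.percentile(W[m][:,2],[5,50,95]),cv2.minAreaRect(W[m][:,:2].astype(np.float32)))
m&=(W[...,2]>.13);m&=(W[...,2]<.16)
print(m.sum(),cv2.minAreaRect(W[m][:,:2].astype(np.float32)))
look("scene","s2.png",(180,120,320,240),5.5)
```

```text
0.15424810289486188 [-0.65811823  0.31349275 -2.14987955] [ 0.51814676 -0.12412214  0.15846916]
(array([-0.00131087,  0.00100385, -0.0015361 ]), array([-0.00310532, -0.0016274 ,  0.00075363]))
31 [0.11107728 0.12883008 0.37993748] ((0.5113125443458557, -0.07356423139572144), (0.02516891248524189, 0.06518027931451797), 22.946733474731445)
11 ((0.5152918696403503, -0.08503180742263794), (0.03633253276348114, 0.00485478388145566), 86.5567626953125)
```

View pics/t2.png

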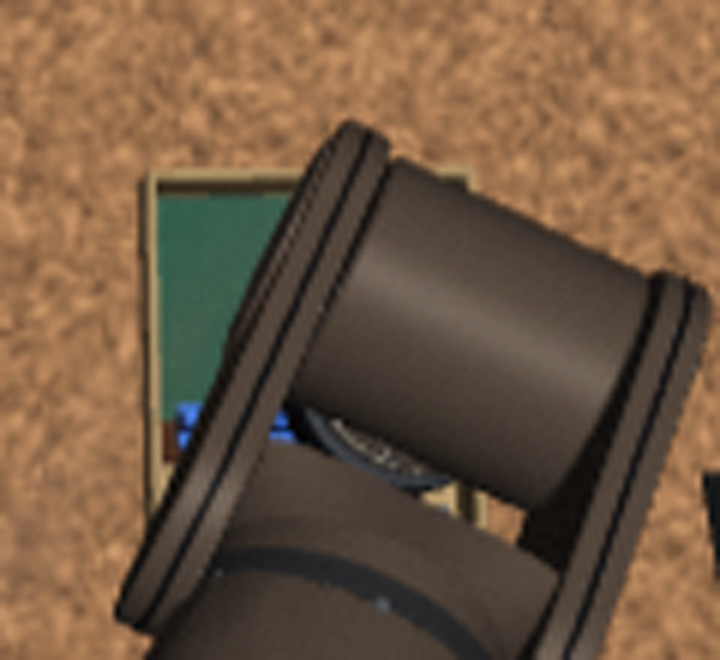

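View pics/s2.png

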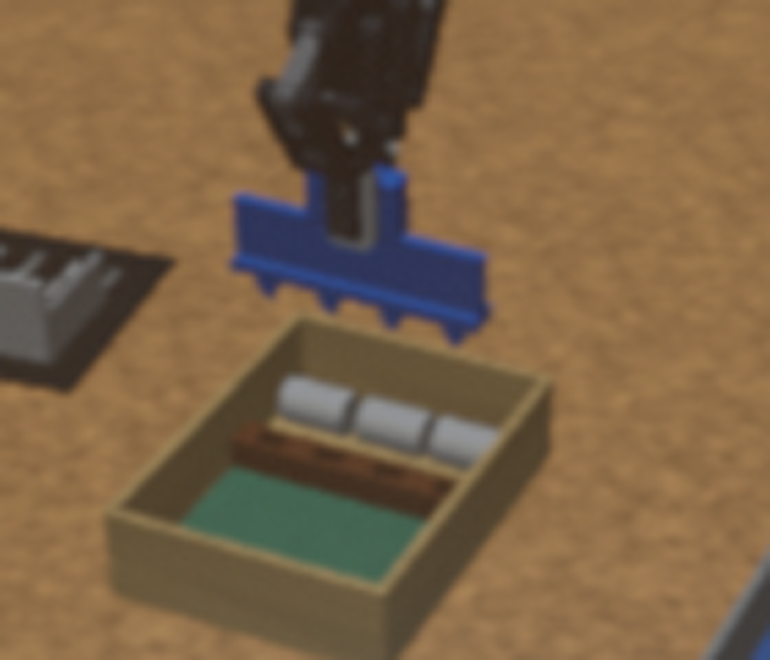

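Arm hides most from the top view; the scene view shows the divider held upright with its teeth above the rail. I'll measure the hold from scene depth.

Run:
```python
from h import *
s=ctrl.get_state(); R=Rn.from_quat(s['tcp_rot']).as_matrix()
p,d=ctrl.read_camera("scene"); W=cloud("scene",d); hsv=cv2.cvtColor(p,cv2.COLOR_RGB2HSV)
bl=(cv2.inRange(hsv,(105,110,40),(130,255,255))>0)&(d>0); bl[:,:210]=0; bl[:,275:]=0; bl[:140]=0; bl[185:]=0
T=(W[bl]-s['eef_pos'])@R
print(bl.sum(),np.percentile(T,[0,3,10,50,90,97,100],axis=0).round(4))
pl=(T[:,2]>.016)&(T[:,2]<.040)   # plate
q=T[pl]; print("plate x ext",q[:,0].min(),q[:,0].max(),"mid",(q[:,0].min()+q[:,0].max())/2, "front face y",np.median(q[:,1]))
A=np.c_[q[:,0],q[:,2],np.ones(len(q))]; print("plane y=ax+bz+c",np.linalg.lstsq(A,q[:,1],rcond=None)[0])
tb=(T[:,2]<.010); print("tab x",T[tb][:,0].min(),T[tb][:,0].max(),"y",np.median(T[tb][:,1]),"top z",T[tb][:,2].min())
# cross-check scene vs top: box walls
m=np.zeros(d.shape,bool); m[170:245,195:290]=1; m&=(W[...,2]>.036)&(W[...,2]<.055)&(d>0)
print(cv2.minAreaRect(W[m][:,:2].astype(np.float32)), np.median(W[m][:,2]))
```

```text
578 [[-0.0605 -0.0046 -0.0126]
 [-0.055   0.0004 -0.0085]
 [-0.0463  0.0016  0.0153]
 [ 0.0056  0.0039  0.0323]
 [ 0.0433  0.0076  0.0449]
 [ 0.0507  0.0092  0.0476]
 [ 0.0546  0.0122  0.0555]]
plate x ext -0.05879717615471357 0.0535866274131695 mid -0.0026052743707720323 front face y 0.003535291435486396
plane y=ax+bz+c [-0.00044403 -0.00987842  0.00380756]
tab x -0.021608578659301967 0.01797356973260586 y 0.006825985942655601 top z -0.012562934922647777
((0.5403902530670166, -0.12897703051567078), (0.1804884672164917, 0.1352056860923767), 2.409830093383789) 0.042006839925260706
```

Run:
```python
from h import *
s=ctrl.get_state();print(s['eef_pos'],s['dq'].round(4))
print(delta([.5192,-.1257,.090],down(np.radians(1.93))))
```

```text
[ 0.51881185 -0.12380515  0.15960522] [ 0.0016 -0.0042 -0.0088 -0.0023  0.0025 -0.0009]
(array([-0.00194346,  0.00040486,  0.06960379]), array([-0.00122257, -0.00051412,  0.0022622 ]))
```

>>> {"api": "carry_out", "payload": {"commands": [{"delta_pos":[-0.0019,0.0004,0.03],"delta_rot":[-0.001,0,0.002],"claw":0},{"delta_pos":[-0.0019,0.0004,0.055],"delta_rot":[-0.001,0,0.002],"claw":0},{"delta_pos":[-0.0019,0.0004,0.0696],"delta_rot":[-0.001,0,0.002],"claw":0},{"delta_pos":[-0.0019,0.0004,0.0696],"delta_rot":[-0.001,0,0.002],"claw":0},{"delta_pos":[-0.0019,0.0004,0.0696],"delta_rot":[-0.001,0,0.002],"claw":0},{"delta_pos":[-0.0019,0.0004,0.0696],"delta_rot":[-0.001,0,0.002],"claw":0},{"delta_pos":[-0.0019,0.0004,0.0696],"delta_rot":[-0.001,0,0.002],"claw":0}]}}

```text
time: 5.27
eef_pos: [0.5205, -0.1259, 0.0919]
tcp_rot: [0.695, 0.719, 0.001, 0.001]
contact_force: [1.1, 0.1, -0.4]
opening: 0.158
```

Run:
```python
from h import *
s=ctrl.get_state();print(s['eef_pos'],s['dq'].round(4),s['contact_force'])
print(delta([.5192,-.1257,.068],down(np.radians(1.93))))
look("scene","s3.png",(190,130,300,230),7)
look("top","t3.png",(280,150,400,260),6)
```

```text
[ 0.5204647  -0.12585562  0.09185994] [-0.0058 -0.0027 -0.001   0.0016  0.     -0.0012] [ 1.05535403  0.13834172 -0.44603169]
(array([ 0.00022558, -0.00132797,  0.02385595]), array([0.00291047, 0.00109908, 0.00095629]))
```

View pics/s3.png

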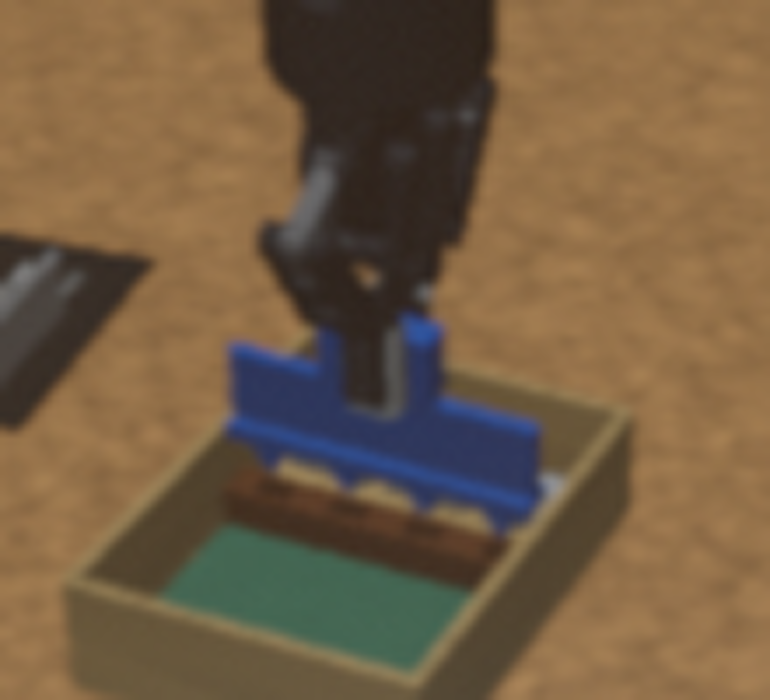

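>>> {"api": "carry_out", "payload": {"commands": [{"delta_pos":[0,-0.001,0.005],"delta_rot":[0.001,0,0.001],"claw":0},{"delta_pos":[0,-0.001,0.01],"delta_rot":[0.001,0,0.001],"claw":0},{"delta_pos":[0,-0.001,0.014],"delta_rot":[0.001,0,0.001],"claw":0},{"delta_pos":[0,-0.001,0.014],"delta_rot":[0.001,0,0.001],"claw":0},{"delta_pos":[0,-0.001,0.014],"delta_rot":[0.001,0,0.001],"claw":0}]}}

```text
time: 5.78
eef_pos: [0.5189, -0.1259, 0.077]
tcp_rot: [0.695, 0.719, 0.0, 0.0]
contact_force: [-1.0, 0.9, -0.8]
opening: 0.155
```

>>> {"api": "carry_out", "payload": {"commands": [{"delta_pos":[0,0,0.003],"delta_rot":[0,0,0],"claw":0},{"delta_pos":[0,0,0.006],"delta_rot":[0,0,0],"claw":0},{"delta_pos":[0,0,0.008],"delta_rot":[0,0,0],"claw":0},{"delta_pos":[0,0,0.0085],"delta_rot":[0,0,0],"claw":0},{"delta_pos":[0,0,0.0085],"delta_rot":[0,0,0],"claw":0},{"delta_pos":[0,0,0.0085],"delta_rot":[0,0,0],"claw":0}]}}

```text
time: 6.28
eef_pos: [0.5189, -0.126, 0.069]
tcp_rot: [0.695, 0.719, -0.0, 0.0]
contact_force: [-1.2, 0.6, 4.7]
opening: 0.154
```

Run:
```python
from h import *
s=ctrl.get_state();print(s['eef_pos'],s['dq'].round(4),s['contact_force'],s['wrist_torque'])
look("scene","s4.png",(190,130,300,230),7)
```

```text
[ 0.51890473 -0.12601954  0.06898992] [ 0.0011 -0.0018  0.0022 -0.0015 -0.0033  0.0017] [-1.22387255  0.60235104  4.72708843] [0.21803237 0.50759954 0.1240615 ]
```

View pics/s4.png

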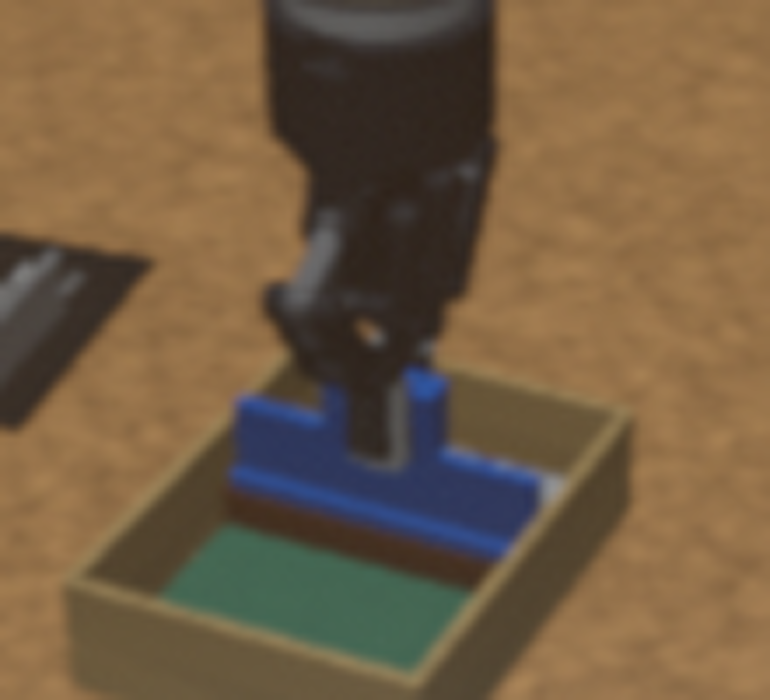

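>>> {"api": "carry_out", "payload": {"commands": [{"delta_pos":[0,0,0.001],"delta_rot":[0,0,0],"claw":30},{"delta_pos":[0,0,0],"delta_rot":[0,0,0],"claw":60},{"delta_pos":[0,0,0],"delta_rot":[0,0,0],"claw":60},{"delta_pos":[0,0,0],"delta_rot":[0,0,0],"claw":60},{"delta_pos":[0,0,-0.03],"delta_rot":[0,0,0],"claw":60},{"delta_pos":[0,0,-0.07],"delta_rot":[0,0,0],"claw":60},{"delta_pos":[0,0,-0.11],"delta_rot":[0,0,0],"claw":60},{"delta_pos":[0,0,-0.11],"delta_rot":[0,0,0],"claw":60}]}}

```text
time: 7.0
eef_pos: [0.5237, -0.1279, 0.1882]
tcp_rot: [0.695, 0.719, 0.003, 0.008]
contact_force: [2.0, -0.8, 2.1]
opening: 0.601
```

Run:
```python
from h import *
p,d=look("scene","s5.png",(150,100,360,270),3.8)
W=cloud("scene",d); hsv=cv2.cvtColor(p,cv2.COLOR_RGB2HSV)
bl=(cv2.inRange(hsv,(105,110,40),(130,255,255))>0)&(d>0); bl[:,:210]=0; bl[:,275:]=0; bl[:140]=0; bl[215:]=0
m=bl&(W[...,2]>.07); print(cv2.minAreaRect(W[m][:,:2].astype(np.float32)),np.percentile(W[m][:,2],[50,90,99]))
p,d=ctrl.read_camera("top"); W=cloud("top",d); hsv=cv2.cvtColor(p,cv2.COLOR_RGB2HSV)
rd=(cv2.inRange(hsv,(0,140,100),(8,255,255))>0)&(W[...,2]>.12)&(W[...,2]<.14); rd[:,:380]=0
print(rd.sum(),cv2.minAreaRect(W[rd][:,:2].astype(np.float32)))
print(ctrl.get_state()['eef_pos'],ctrl.get_state()['qpos'])
```

```text
((0.5215022563934326, -0.12916138768196106), (0.017451796680688858, 0.04285508021712303), 1.5344972610473633) [0.07934957 0.08205784 0.08286924]
123 ((0.5039169192314148, -0.3623177409172058), (0.015501335263252258, 0.03925454616546631), 2.7728168964385986)
[ 0.52035547 -0.12653492  0.18157531] [-4.27962369e-01  4.23682229e-02  1.98132134e+00 -3.18696794e-04
  1.11184352e+00 -4.61264257e-01]
```

View pics/s5.png

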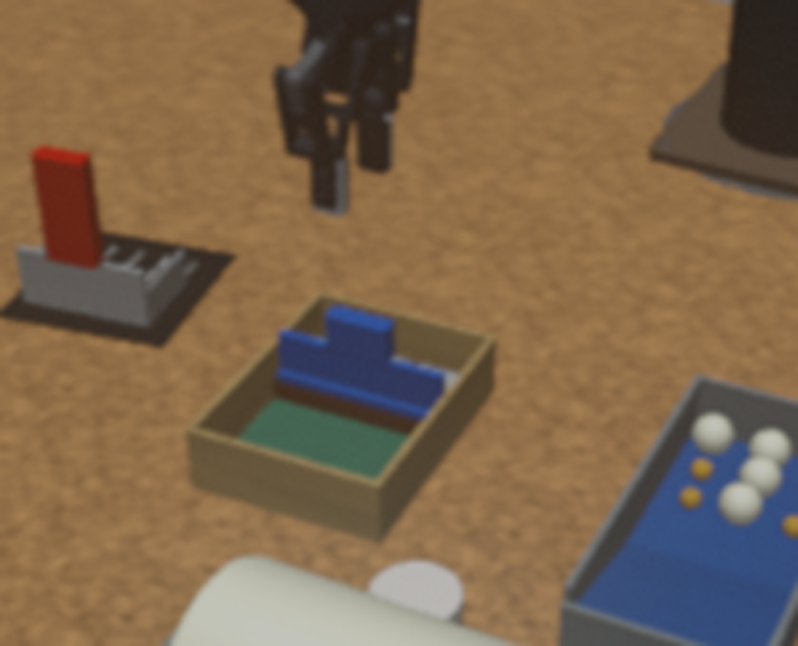

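Run:
```python
from h import *
p,d=look("top","t6.png",(385,205,475,290),7)
W=cloud("top",d); hsv=cv2.cvtColor(p,cv2.COLOR_RGB2HSV)
```

```text
(no output)
```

View pics/t6.png

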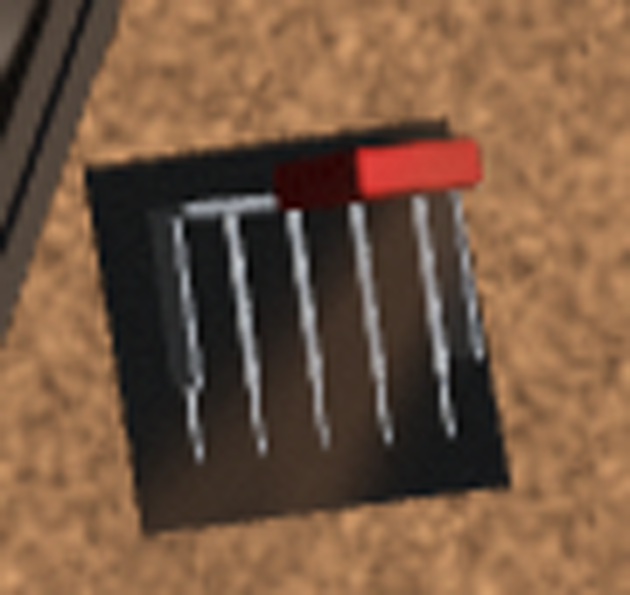

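Run:
```python
from h import *
c=np.array([(88,170),(445,122),(508,487),(145,530)])/7.+[385,205]
q=ray("top",c,0.003); print(q.round(4)); m=q.mean(0); print(m)
a=np.radians(8.9); print("expected grip",m[:2]+.042*np.array([np.cos(a),np.sin(a)]))
# tine tips at z .006
t=np.array([(200,462),(263,455),(326,448),(388,442),(453,437)])/7.+[385,205]
t=ray("top",t,.006); print(t.round(4))
g=t[2,:2]+.09*np.array([np.cos(a),np.sin(a)]); print("grip from tips",g)
# jar, mug
s=ctrl.get_state()
print(delta([.504,-.3617,.17],down(a)))
```

```text
[[ 0.5085 -0.2932  0.003 ]
 [ 0.5286 -0.4187  0.003 ]
 [ 0.4018 -0.4388  0.003 ]
 [ 0.3837 -0.3126  0.003 ]]
[ 0.45564272 -0.36580631  0.003     ]
expected grip [ 0.49713704 -0.35930848]
[[ 0.4077 -0.3309  0.006 ]
 [ 0.4107 -0.3528  0.006 ]
 [ 0.4137 -0.3747  0.006 ]
 [ 0.4163 -0.3962  0.006 ]
 [ 0.4186 -0.4188  0.006 ]]
grip from tips [ 0.50257102 -0.36076948]
(array([-0.23509058, -0.02286747,  0.009452  ]), array([ 0.00102637,  0.00095088, -0.12192611]))
```

>>> {"api": "carry_out", "payload": {"commands": [{"delta_pos":[-0.235,-0.0225,0.005],"delta_rot":[0,0,-0.11],"claw":100},{"delta_pos":[-0.235,-0.0225,0.005],"delta_rot":[0,0,-0.11],"claw":100},{"delta_pos":[-0.235,-0.0225,0.005],"delta_rot":[0,0,-0.11],"claw":100},{"delta_pos":[-0.235,-0.0225,0.005],"delta_rot":[0,0,-0.11],"claw":100},{"delta_pos":[-0.235,-0.0225,0.005],"delta_rot":[0,0,-0.11],"claw":100},{"delta_pos":[-0.235,-0.0225,0.005],"delta_rot":[0,0,-0.11],"claw":100},{"delta_pos":[-0.235,-0.0225,0.005],"delta_rot":[0,0,-0.11],"claw":100},{"delta_pos":[-0.235,-0.0225,0.005],"delta_rot":[0,0,-0.11],"claw":100}]}}

```text
time: 7.82
eef_pos: [0.503, -0.3621, 0.1716]
tcp_rot: [0.656, 0.755, 0.0, -0.002]
contact_force: [-0.4, 0.3, -0.8]
opening: 1.001
```

>>> {"api": "carry_out", "payload": {"commands": [{"delta_pos":[0,0,0],"delta_rot":[0,0,0],"claw":100},{"delta_pos":[0,0,0],"delta_rot":[0,0,0],"claw":100}]}}

```text
time: 7.98
eef_pos: [0.5024, -0.3601, 0.1695]
tcp_rot: [0.655, 0.755, 0.001, -0.004]
contact_force: [0.4, 0.0, 0.3]
opening: 0.997
```

Run:
```python
from h import *
print(delta([.5035,-.3615,.098],down(np.radians(8.3))))
```

```text
(array([-0.00196652,  0.00119187,  0.07152053]), array([-0.0038312 , -0.00638002, -0.00323908]))
```

>>> {"api": "carry_out", "payload": {"commands": [{"delta_pos":[-0.0016,0.0012,0.03],"delta_rot":[-0.004,-0.006,-0.003],"claw":100},{"delta_pos":[-0.0016,0.0012,0.06],"delta_rot":[-0.004,-0.006,-0.003],"claw":100},{"delta_pos":[-0.0016,0.0012,0.0715],"delta_rot":[-0.004,-0.006,-0.003],"claw":100},{"delta_pos":[-0.0016,0.0012,0.0715],"delta_rot":[-0.004,-0.006,-0.003],"claw":100},{"delta_pos":[-0.0016,0.0012,0.0715],"delta_rot":[-0.004,-0.006,-0.003],"claw":100},{"delta_pos":[-0.0016,0.0012,0.0715],"delta_rot":[-0.004,-0.006,-0.003],"claw":100}]}}

```text
time: 8.48
eef_pos: [0.5045, -0.3615, 0.0999]
tcp_rot: [0.654, 0.757, 0.0, 0.001]
contact_force: [-0.9, 0.6, 0.8]
opening: 0.998
```

Run:
```python
from h import *
print(delta([.5035,-.3615,.098],down(np.radians(8.3))))
```

```text
(array([ 0.00013012, -0.00103269,  0.00188202]), array([0.00190574, 0.00195412, 0.00054666]))
```

>>> {"api": "carry_out", "payload": {"commands": [{"delta_pos":[0,-0.001,0.001],"delta_rot":[0.002,0.002,0],"claw":50},{"delta_pos":[0,-0.001,0.001],"delta_rot":[0.002,0.002,0],"claw":30},{"delta_pos":[0,-0.001,0.001],"delta_rot":[0.002,0.002,0],"claw":0},{"delta_pos":[0,-0.001,0.001],"delta_rot":[0.002,0.002,0],"claw":0},{"delta_pos":[0,-0.001,0.001],"delta_rot":[0.002,0.002,0],"claw":0},{"delta_pos":[0,-0.001,0.001],"delta_rot":[0.002,0.002,0],"claw":0},{"delta_pos":[0,-0.001,0.001],"delta_rot":[0.002,0.002,0],"claw":0},{"delta_pos":[0,-0.001,0.001],"delta_rot":[0.002,0.002,0],"claw":0}], "force": 80}}

```text
time: 9.15
eef_pos: [0.5037, -0.3617, 0.0991]
tcp_rot: [0.654, 0.757, 0.0, 0.0]
contact_force: [0.1, 0.7, 1.5]
opening: 0.175
```

Run:
```python
from h import *
s=ctrl.get_state(); print(s['opening'],s['eef_pos'],s['tcp_rot'],s['contact_force'],s['wrist_torque'])
```

```text
0.17461277906411327 [ 0.50373449 -0.36168135  0.09911641] [6.53902571e-01 7.56578749e-01 3.55491763e-05 1.50032580e-04] [0.07104732 0.72332852 1.52267005] [-0.00643419  0.01024656 -0.01801729]
```

>>> {"api": "carry_out", "payload": {"commands": [{"delta_pos":[0,0,-0.02],"delta_rot":[0,0,0],"claw":0},{"delta_pos":[0,0,-0.06],"delta_rot":[0,0,0],"claw":0},{"delta_pos":[0,0,-0.1],"delta_rot":[0,0,0],"claw":0},{"delta_pos":[0,0,-0.13],"delta_rot":[0,0,0],"claw":0},{"delta_pos":[0,0,-0.13],"delta_rot":[0,0,0],"claw":0},{"delta_pos":[0,0,-0.13],"delta_rot":[0,0,0],"claw":0}]}}

```text
time: 9.65
eef_pos: [0.5043, -0.3624, 0.2315]
tcp_rot: [0.654, 0.757, -0.0, 0.002]
contact_force: [-0.7, 0.3, -2.1]
opening: 0.179
```

```bash
cat >> h.py <<'E'
TR=(np.array([.5426,.1314]),np.radians(1.16)); BX=(np.array([.5392,-.1269]),np.radians(1.93))
OFF=np.array([0,-.09,.096])
def spose(F,n,y,h,pitch,yaw=0):
    """nose (frame F x,y), world z of tine underside tip, pitch deg nose-down positive -> TCP p,R"""
    o,a=F; R=Rn.from_euler('z',a+yaw)*Rn.from_euler('y',-pitch,degrees=True)*down(0)
    q=o+np.array([np.cos(a)*n-np.sin(a)*y,np.sin(a)*n+np.cos(a)*y])
    return np.r_[q,h]-R.apply(OFF),R
def sd(*a,**k):
    p,R=spose(*a,**k); dp,dr=delta(p,R); print("pos",dp.round(4),"rot",dr.round(4),"tcp",p.round(3)); 
def nose(F=TR):
    s=ctrl.get_state(); R=Rn.from_quat(s['tcp_rot']); q=s['eef_pos']+R.apply(OFF); o,a=F
    d=q[:2]-o; x=R.apply([0,1,0]); print("nose n,y,h",(d@[np.cos(a),np.sin(a)]).round(4),(d@[-np.sin(a),np.cos(a)]).round(4),q[2].round(4),"pitch",np.degrees(np.arcsin(x[2])).round(2),"yaw",(np.degrees(np.arctan2(x[1],x[0])-a)).round(2),"F",s['contact_force'].round(1),"t",round(s['time'],2),"op",round(s['opening'],3))
E
python3 - <<'E'
from h import *
sd(TR,-.012,0,.15,0)
nose()
E
```

```text
pos [ 0.4733  0.1868 -0.0158] rot [0.0032 0.0037 0.125 ] tcp [0.621 0.133 0.246]
nose n,y,h -0.1372 -0.5045 0.1352 pitch 0.17 yaw 7.16 F [-0.7  0.3 -2.1] t 9.65 op 0.179
```

>>> {"api": "carry_out", "payload": {"commands": [{"delta_pos":[0.473,0.187,-0.016],"delta_rot":[0.003,0.004,0.125],"claw":0},{"delta_pos":[0.473,0.187,-0.016],"delta_rot":[0.003,0.004,0.125],"claw":0},{"delta_pos":[0.473,0.187,-0.016],"delta_rot":[0.003,0.004,0.125],"claw":0},{"delta_pos":[0.473,0.187,-0.016],"delta_rot":[0.003,0.004,0.125],"claw":0},{"delta_pos":[0.473,0.187,-0.016],"delta_rot":[0.003,0.004,0.125],"claw":0},{"delta_pos":[0.473,0.187,-0.016],"delta_rot":[0.003,0.004,0.125],"claw":0},{"delta_pos":[0.473,0.187,-0.016],"delta_rot":[0.003,0.004,0.125],"claw":0},{"delta_pos":[0.473,0.187,-0.016],"delta_rot":[0.003,0.004,0.125],"claw":0}]}}

```text
time: 10.32
eef_pos: [0.5789, -0.0354, 0.2368]
tcp_rot: [0.7, 0.714, -0.001, -0.003]
contact_force: [0.4, -0.6, -1.6]
opening: 0.176
```

Run:
```python
from h import *
nose();sd(TR,-.012,0,.12,0)
```

```text
nose n,y,h -0.0576 -0.1674 0.1413 pitch -0.32 yaw -0.01 F [ 0.4 -0.6 -1.6] t 10.32 op 0.176
pos [0.1675 0.0452 0.0208] rot [-0.0055 -0.0017 -0.0001] tcp [0.621 0.133 0.216]
```

>>> {"api": "carry_out", "payload": {"commands": [{"delta_pos":[0.1675,0.045,0.021],"delta_rot":[-0.005,-0.002,0],"claw":0},{"delta_pos":[0.1675,0.045,0.021],"delta_rot":[-0.005,-0.002,0],"claw":0},{"delta_pos":[0.1675,0.045,0.021],"delta_rot":[-0.005,-0.002,0],"claw":0},{"delta_pos":[0.1675,0.045,0.021],"delta_rot":[-0.005,-0.002,0],"claw":0},{"delta_pos":[0.1675,0.045,0.021],"delta_rot":[-0.005,-0.002,0],"claw":0},{"delta_pos":[0.1675,0.045,0.021],"delta_rot":[-0.005,-0.002,0],"claw":0},{"delta_pos":[0.1675,0.045,0.021],"delta_rot":[-0.005,-0.002,0],"claw":0}]}}

```text
time: 10.9
eef_pos: [0.619, 0.1331, 0.2128]
tcp_rot: [0.699, 0.715, -0.003, -0.002]
contact_force: [-0.4, -0.8, -2.5]
opening: 0.178
```

Run:
```python
from h import *
nose();sd(TR,-.012,0,.07,12)
s=ctrl.get_state(); R=Rn.from_quat(s['tcp_rot']).as_matrix()
p,d=look("scene","s7.png",(270,100,430,290),3.5)
W=cloud("scene",d); hsv=cv2.cvtColor(p,cv2.COLOR_RGB2HSV)
T=(W-s['eef_pos'])@R
m=(d>0)&(np.abs(T[...,0])<.06)&(np.abs(T[...,1])<.02)&(T[...,2]>.05)&(T[...,2]<.105)&(hsv[...,1]<90)
q=T[m]; print(m.sum(),np.percentile(q,[0,2,50,98,100],axis=0).round(4))
f=q[(q[:,2]>.06)&(q[:,2]<.09)]; c=np.median(f[:,1]); f=f[abs(f[:,1]-c)<.006]
print("back wall plane y=ax+bz+c",np.linalg.lstsq(np.c_[f[:,0],f[:,2]-.075,np.ones(len(f))],f[:,1],rcond=None)[0],"x ext",f[:,0].min(),f[:,0].max())
```

```text
nose n,y,h -0.0141 -0.0001 0.1173 pitch -0.33 yaw 0.09 F [-0.4 -0.8 -2.5] t 10.9 op 0.178
pos [-0.0001 -0.0202  0.0303] rot [-0.2152  0.0012  0.0017] tcp [0.599 0.133 0.183]
892 [[-0.0523 -0.0185  0.0501]
 [-0.05   -0.0061  0.052 ]
 [ 0.0004 -0.0011  0.0747]
 [ 0.0463  0.0017  0.0966]
 [ 0.0468  0.0081  0.0984]]
back wall plane y=ax+bz+c [ 0.00124504  0.00422801 -0.00110068] x ext -0.052292131696638 0.04661259556148581
```

View pics/s7.png

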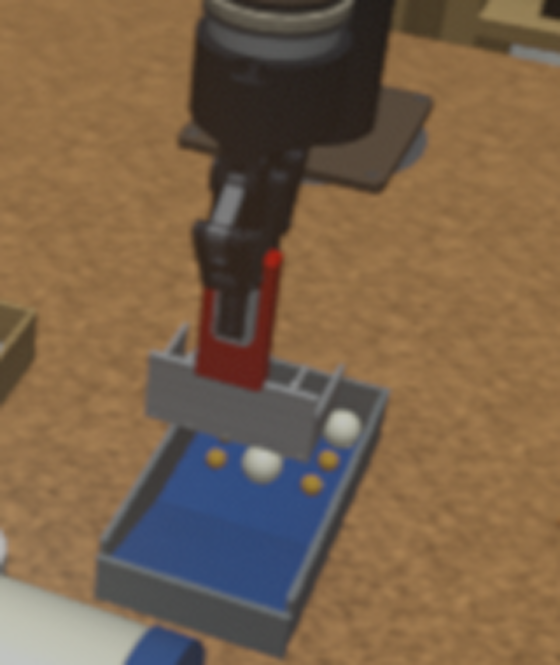

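```bash
sed -i 's/^OFF=.*/OFF=np.array([-.0023,-.0895,.0965])/' h.py
python3 - <<'E'
from h import *
nose();sd(TR,-.008,0,.07,12)
E
```

```text
nose n,y,h -0.0131 -0.0032 0.1175 pitch -0.24 yaw -0.0 F [-0.2  0.1 -1. ] t 10.95 op 0.177
pos [ 0.0031 -0.0172  0.0307] rot [-2.137e-01  1.200e-03  1.000e-04] tcp [0.602 0.135 0.183]
```

>>> {"api": "carry_out", "payload": {"commands": [{"delta_pos":[0.003,-0.01,0.015],"delta_rot":[-0.11,0.001,0],"claw":0},{"delta_pos":[0.003,-0.017,0.031],"delta_rot":[-0.214,0.001,0],"claw":0},{"delta_pos":[0.003,-0.017,0.031],"delta_rot":[-0.214,0.001,0],"claw":0},{"delta_pos":[0.003,-0.017,0.031],"delta_rot":[-0.214,0.001,0],"claw":0},{"delta_pos":[0.003,-0.017,0.031],"delta_rot":[-0.214,0.001,0],"claw":0}]}}

```text
time: 11.37
eef_pos: [0.6032, 0.1334, 0.184]
tcp_rot: [0.697, 0.71, 0.075, 0.074]
contact_force: [0.2, 0.8, -1.0]
opening: 0.173
```

Run:
```python
from h import *
nose();sd(TR,-.008,0,.02,12)
```

```text
nose n,y,h -0.0068 -0.0015 0.0709 pitch 12.06 yaw -0.1 F [ 0.2  0.8 -1. ] t 11.37 op 0.173
pos [ 0.0016 -0.0117  0.0496] rot [ 0.0011  0.0009 -0.0017] tcp [0.602 0.135 0.133]
```

>>> {"api": "carry_out", "payload": {"commands": [{"delta_pos":[0.0016,-0.006,0.025],"delta_rot":[0.001,0.001,-0.001],"claw":0},{"delta_pos":[0.0016,-0.0115,0.0495],"delta_rot":[0.001,0.001,-0.001],"claw":0},{"delta_pos":[0.0016,-0.0115,0.0495],"delta_rot":[0.001,0.001,-0.001],"claw":0},{"delta_pos":[0.0016,-0.0115,0.0495],"delta_rot":[0.001,0.001,-0.001],"claw":0},{"delta_pos":[0.0016,-0.0115,0.0495],"delta_rot":[0.001,0.001,-0.001],"claw":0}]}}

```text
time: 11.78
eef_pos: [0.6046, 0.1346, 0.1357]
tcp_rot: [0.696, 0.71, 0.076, 0.074]
contact_force: [0.3, -1.2, -2.0]
opening: 0.182
```

Run:
```python
from h import *
nose();sd(TR,-.008,0,.005,12); look("scene","s8.png",(270,100,430,290),3.5);look("top","t8.png",(190,150,270,270),5)
```

```text
nose n,y,h -0.005 -0.0002 0.0224 pitch 12.22 yaw -0.08 F [ 0.3 -1.2 -2. ] t 11.78 op 0.182
pos [ 0.0003 -0.0062  0.0167] rot [ 0.0039 -0.     -0.0013] tcp [0.602 0.135 0.118]
```

View pics/s8.png

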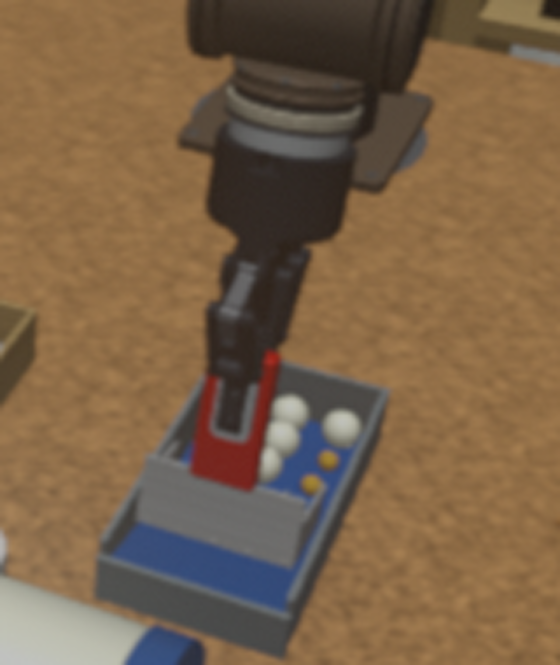

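View pics/t8.png

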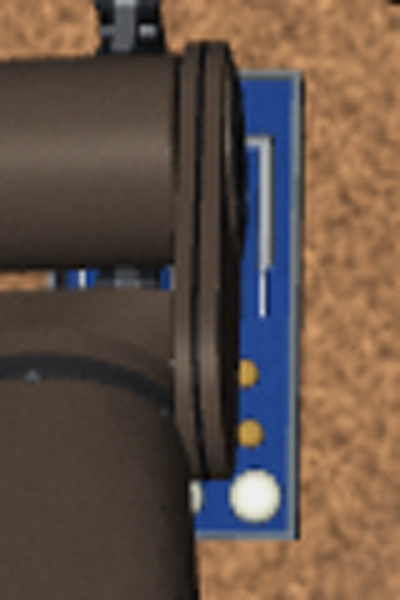

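The scoop sits inside the tray's side walls (top view: right side wall at px 268, tray wall at 295); tips are short of the balls. Lowering.

>>> {"api": "carry_out", "payload": {"commands": [{"delta_pos":[0.0003,-0.003,0.008],"delta_rot":[0.004,0,-0.001],"claw":0},{"delta_pos":[0.0003,-0.006,0.0165],"delta_rot":[0.004,0,-0.001],"claw":0},{"delta_pos":[0.0003,-0.006,0.0165],"delta_rot":[0.004,0,-0.001],"claw":0},{"delta_pos":[0.0003,-0.006,0.0165],"delta_rot":[0.004,0,-0.001],"claw":0},{"delta_pos":[0.0003,-0.006,0.0165],"delta_rot":[0.004,0,-0.001],"claw":0}]}}

```text
time: 12.3
eef_pos: [0.6018, 0.1352, 0.1183]
tcp_rot: [0.696, 0.71, 0.075, 0.073]
contact_force: [-0.9, 0.4, -2.6]
opening: 0.18
```

Run:
```python
from h import *
nose()
for n,pt in [(-.015,12),(-.02,11.5),(-.027,10.5),(-.033,9.5),(-.040,8),(-.046,7.2),(-.053,6)]: sd(TR,n,0,.005,pt)
```

```text
nose n,y,h -0.0082 0.0003 0.0053 pitch 12.01 yaw 0.01 F [-0.9  0.4 -2.6] t 12.3 op 0.18
pos [-0.0003 -0.0067 -0.0011] rot [ 0.0001 -0.0002  0.0001] tcp [0.595 0.135 0.118]
pos [-0.0003 -0.0107 -0.0014] rot [ 0.0088 -0.0002  0.0001] tcp [0.591 0.135 0.117]
pos [-0.0003 -0.0159 -0.0013] rot [ 0.0263 -0.0002  0.0001] tcp [0.586 0.135 0.116]
pos [-0.0003 -0.0202 -0.0009] rot [ 0.0437 -0.0002  0.0001] tcp [0.582 0.134 0.115]
pos [-0.0003 -0.0246  0.0001] rot [ 0.0699 -0.0002  0.0001] tcp [0.578 0.134 0.113]
pos [-0.0003 -0.0292  0.0002] rot [ 0.0839 -0.0002  0.0001] tcp [0.573 0.134 0.112]
pos [-0.0003 -0.0343  0.0008] rot [ 1.048e-01 -2.000e-04  1.000e-04] tcp [0.568 0.134 0.11 ]
```

>>> {"api": "carry_out", "payload": {"commands": [{"delta_pos":[0,-0.0067,-0.001],"delta_rot":[0,0,0],"claw":0},{"delta_pos":[0,-0.0107,-0.0014],"delta_rot":[0.009,0,0],"claw":0},{"delta_pos":[0,-0.0159,-0.0013],"delta_rot":[0.026,0,0],"claw":0},{"delta_pos":[0,-0.0202,-0.0009],"delta_rot":[0.044,0,0],"claw":0},{"delta_pos":[0,-0.0246,0],"delta_rot":[0.07,0,0],"claw":0},{"delta_pos":[0,-0.0292,0.0002],"delta_rot":[0.084,0,0],"claw":0},{"delta_pos":[0,-0.0343,0.0008],"delta_rot":[0.105,0,0],"claw":0},{"delta_pos":[0,-0.0343,0.0008],"delta_rot":[0.105,0,0],"claw":0}]}}

```text
time: 12.97
eef_pos: [0.5677, 0.1345, 0.1098]
tcp_rot: [0.699, 0.713, 0.036, 0.036]
contact_force: [0.2, -0.2, -2.4]
opening: 0.179
```

Run:
```python
from h import *
nose(); look("scene","s9.png",(290,160,400,290),4.5);look("top","t9.png",(190,150,270,270),5)
for n,pt in [(-.06,5),(-.066,4),(-.073,3),(-.08,2),(-.086,1),(-.092,.5)]: sd(TR,n,0,.005,pt)
```

```text
nose n,y,h -0.054 0.0003 0.0047 pitch 5.85 yaw 0.0 F [ 0.2 -0.2 -2.4] t 12.97 op 0.179
pos [-0.0003 -0.0052  0.0008] rot [ 0.0172 -0.0002  0.0001] tcp [0.563 0.134 0.109]
pos [-0.0003 -0.0096  0.0017] rot [ 0.0346 -0.0002  0.0001] tcp [0.559 0.134 0.108]
pos [-0.0003 -0.0149  0.0027] rot [ 0.0521 -0.0002  0.0001] tcp [0.554 0.134 0.106]
pos [-0.0003 -0.0203  0.0036] rot [ 0.0695 -0.0002  0.0001] tcp [0.549 0.134 0.105]
pos [-0.0003 -0.0247  0.0046] rot [ 0.087  -0.0002  0.0001] tcp [0.544 0.134 0.103]
pos [-0.0003 -0.0299  0.0049] rot [ 0.0957 -0.0002  0.0001] tcp [0.539 0.134 0.102]
```

View pics/s9.png

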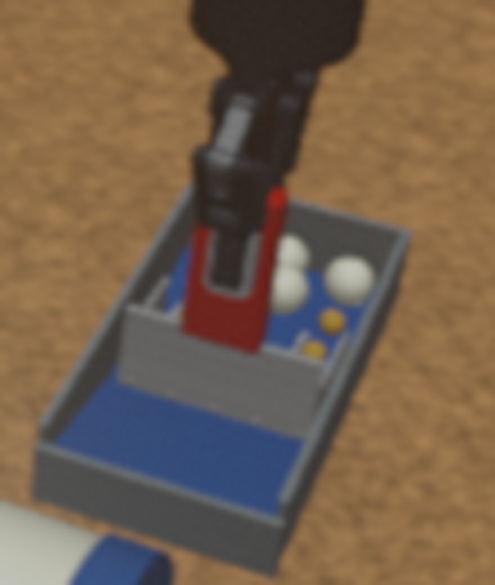

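View pics/t9.png

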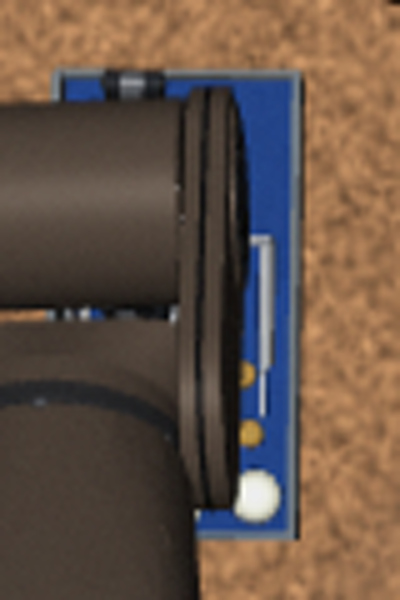

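>>> {"api": "carry_out", "payload": {"commands": [{"delta_pos":[0,-0.0052,0.0008],"delta_rot":[0.017,0,0],"claw":0},{"delta_pos":[0,-0.0096,0.0017],"delta_rot":[0.035,0,0],"claw":0},{"delta_pos":[0,-0.0149,0.0027],"delta_rot":[0.052,0,0],"claw":0},{"delta_pos":[0,-0.0203,0.0036],"delta_rot":[0.07,0,0],"claw":0},{"delta_pos":[0,-0.0247,0.0046],"delta_rot":[0.087,0,0],"claw":0},{"delta_pos":[0,-0.03,0.0049],"delta_rot":[0.096,0,0],"claw":0},{"delta_pos":[0,-0.03,0.0049],"delta_rot":[0.096,0,0],"claw":0}]}}

```text
time: 13.65
eef_pos: [0.5382, 0.1339, 0.1017]
tcp_rot: [0.7, 0.714, 0.002, 0.002]
contact_force: [0.1, 0.1, -2.4]
opening: 0.176
```

Run:
```python
from h import *
nose(); look("scene","s10.png",(290,160,400,290),4.5);look("top","t10.png",(190,150,270,270),5)
for n,pt in [(-.097,0),(-.101,0),(-.105,0),(-.109,0),(-.113,0)]: sd(TR,n,0,.005,pt)
```

```text
nose n,y,h -0.0932 0.0002 0.0046 pitch 0.38 yaw 0.01 F [ 0.1  0.1 -2.4] t 13.65 op 0.176
pos [-0.0003 -0.0037  0.0006] rot [ 0.0078 -0.0001  0.0001] tcp [0.535 0.134 0.102]
pos [-0.0003 -0.0077  0.0005] rot [ 0.0078 -0.0001  0.0001] tcp [0.531 0.133 0.102]
pos [-0.0003 -0.0117  0.0005] rot [ 0.0078 -0.0001  0.0001] tcp [0.527 0.133 0.102]
pos [-0.0003 -0.0157  0.0005] rot [ 0.0078 -0.0001  0.0001] tcp [0.523 0.133 0.102]
pos [-0.0003 -0.0197  0.0004] rot [ 0.0078 -0.0001  0.0001] tcp [0.519 0.133 0.102]
```

View pics/s10.png

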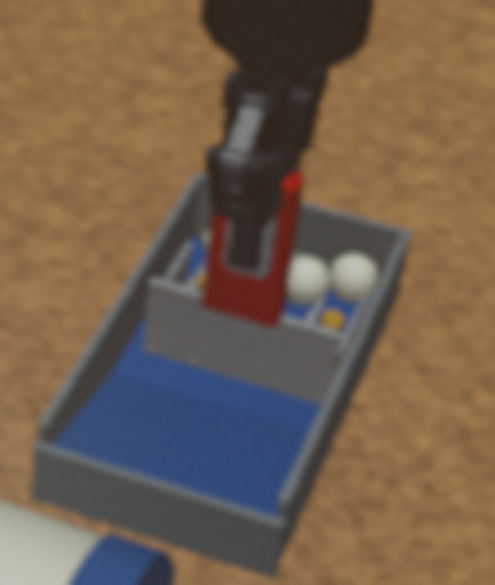

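View pics/t10.png

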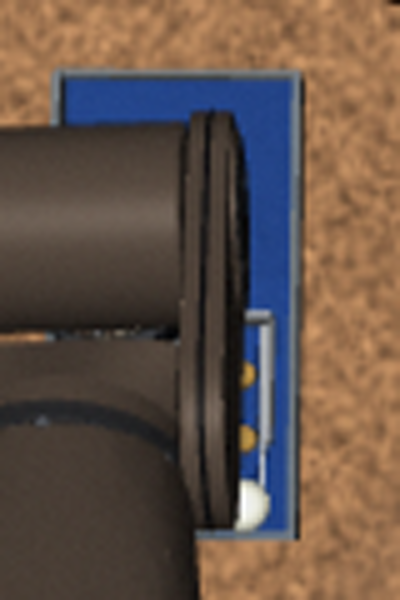

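>>> {"api": "carry_out", "payload": {"commands": [{"delta_pos":[0,-0.0035,0.0005],"delta_rot":[0.008,0,0],"claw":0},{"delta_pos":[0,-0.007,0.0005],"delta_rot":[0.008,0,0],"claw":0},{"delta_pos":[0,-0.0105,0.0005],"delta_rot":[0.008,0,0],"claw":0},{"delta_pos":[0,-0.0125,0.0005],"delta_rot":[0.008,0,0],"claw":0},{"delta_pos":[0,-0.0125,0.0005],"delta_rot":[0.008,0,0],"claw":0},{"delta_pos":[0,-0.0125,0.0005],"delta_rot":[0.008,0,0],"claw":0}]}}

```text
time: 14.25
eef_pos: [0.5258, 0.1336, 0.1014]
tcp_rot: [0.7, 0.714, -0.0, -0.0]
contact_force: [0.7, 0.3, -2.4]
opening: 0.177
```

Run:
```python
from h import *
nose(); look("scene","s11.png",(290,160,400,290),4.5);look("top","t11.png",(190,150,270,270),5)
# tilt up about back bottom edge (keep back at h=.005+)
s=.088
for pt in (-3,-6,-10,-14,-18,-20):
    a=np.radians(-pt); 
    for n0 in (-.1055,): sd(TR,n0+s*(1-np.cos(a)),0,.006+s*np.sin(a),pt)
```

```text
nose n,y,h -0.1063 0.0003 0.005 pitch -0.05 yaw 0.01 F [ 0.7  0.3 -2.4] t 14.25 op 0.177
pos [-0.0003  0.0054 -0.0008] rot [ 0.0519 -0.0002  0.0001] tcp [0.532 0.133 0.102]
pos [-0.0003  0.0105 -0.0003] rot [ 1.043e-01 -2.000e-04  1.000e-04] tcp [0.537 0.134 0.102]
pos [-0.0003  0.0171  0.0007] rot [ 1.741e-01 -1.000e-04  1.000e-04] tcp [0.543 0.134 0.101]
pos [-0.0003  0.0237  0.0022] rot [ 2.439e-01 -1.000e-04  1.000e-04] tcp [0.55  0.134 0.099]
pos [-0.0003  0.0301  0.0042] rot [ 3.137e-01 -1.000e-04  1.000e-04] tcp [0.556 0.134 0.097]
pos [-0.0003  0.0333  0.0053] rot [ 3.486e-01 -1.000e-04  1.000e-04] tcp [0.559 0.134 0.096]
```

View pics/s11.png

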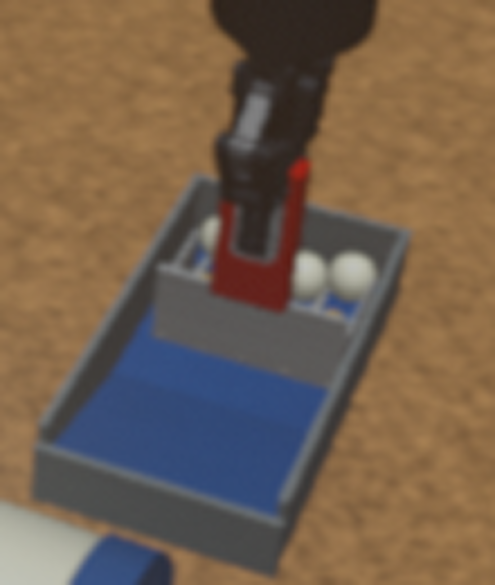

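View pics/t11.png

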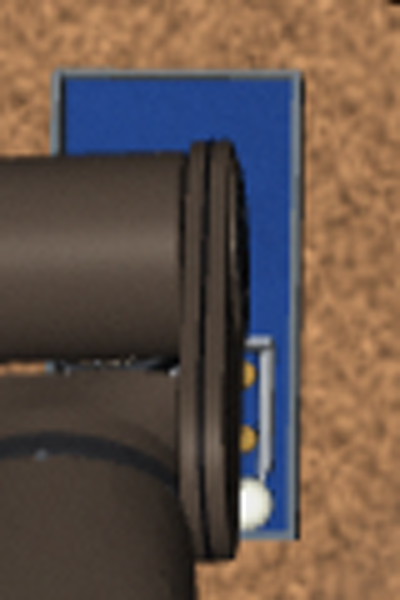

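>>> {"api": "carry_out", "payload": {"commands": [{"delta_pos":[0,0.0054,-0.0008],"delta_rot":[0.052,0,0],"claw":0},{"delta_pos":[0,0.0105,-0.0003],"delta_rot":[0.104,0,0],"claw":0},{"delta_pos":[0,0.0171,0.0007],"delta_rot":[0.174,0,0],"claw":0},{"delta_pos":[0,0.0237,0.0022],"delta_rot":[0.244,0,0],"claw":0},{"delta_pos":[0,0.0301,0.0042],"delta_rot":[0.314,0,0],"claw":0},{"delta_pos":[0,0.0333,0.005],"delta_rot":[0.349,0,0],"claw":0},{"delta_pos":[0,0.0333,0.005],"delta_rot":[0.349,0,0],"claw":0}]}}

```text
time: 14.93
eef_pos: [0.5612, 0.134, 0.0955]
tcp_rot: [0.689, 0.703, -0.124, -0.121]
contact_force: [0.5, 0.4, -3.7]
opening: 0.181
```

Run:
```python
from h import *
nose(); look("scene","s12.png",(290,160,400,290),4.5);look("top","t12.png",(190,150,270,270),5)
sd(TR,-.095,0,.08,-20)
```

```text
nose n,y,h -0.0984 -0.0 0.0354 pitch -19.98 yaw -0.02 F [ 0.5  0.4 -3.7] t 14.93 op 0.181
pos [-0.0002 -0.0104 -0.0432] rot [ 0.0002 -0.0001 -0.    ] tcp [0.565 0.134 0.14 ]
```

View pics/s12.png

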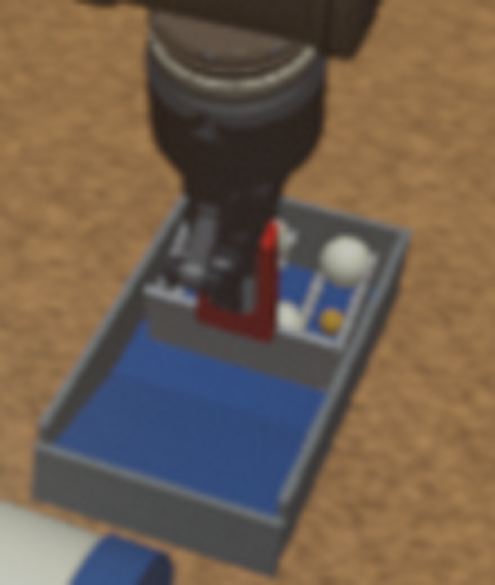

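View pics/t12.png

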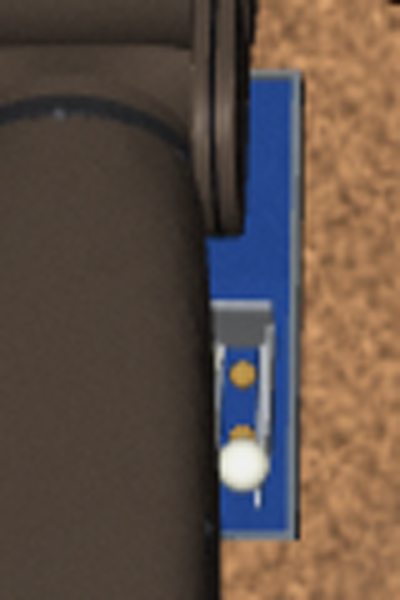

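>>> {"api": "carry_out", "payload": {"commands": [{"delta_pos":[0,0,0],"delta_rot":[0,0,0],"claw":0},{"delta_pos":[0,-0.0025,-0.011],"delta_rot":[0,0,0],"claw":0},{"delta_pos":[0,-0.005,-0.022],"delta_rot":[0,0,0],"claw":0},{"delta_pos":[0,-0.0075,-0.033],"delta_rot":[0,0,0],"claw":0},{"delta_pos":[0,-0.0104,-0.043],"delta_rot":[0,0,0],"claw":0},{"delta_pos":[0,-0.0104,-0.043],"delta_rot":[0,0,0],"claw":0},{"delta_pos":[0,-0.0104,-0.043],"delta_rot":[0,0,0],"claw":0}]}}

```text
time: 15.62
eef_pos: [0.5655, 0.1344, 0.1417]
tcp_rot: [0.689, 0.704, -0.123, -0.12]
contact_force: [-0.1, -0.1, -3.7]
opening: 0.173
```

Run:
```python
from h import *
nose(); look("scene","s13.png",(290,150,400,280),4.5);look("top","t13.png",(190,150,270,270),5)
sd(TR,-.09,0,.13,-20)
```

```text
nose n,y,h -0.0939 0.0003 0.0812 pitch -19.77 yaw 0.01 F [-0.1 -0.1 -3.7] t 15.62 op 0.173
pos [-0.0002 -0.0121 -0.0492] rot [-0.0001 -0.0001  0.0001] tcp [0.57  0.134 0.19 ]
```

View pics/s13.png

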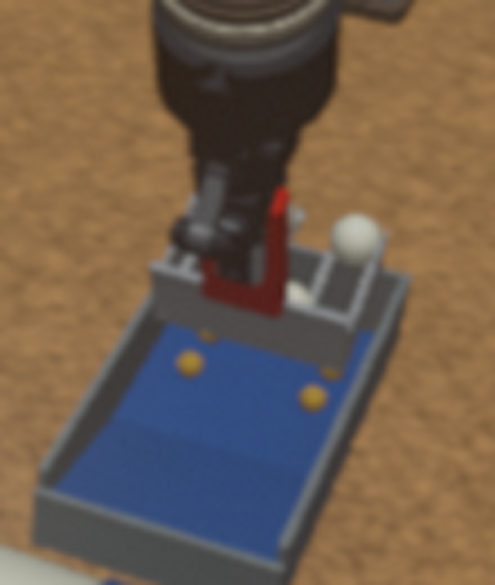

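View pics/t13.png

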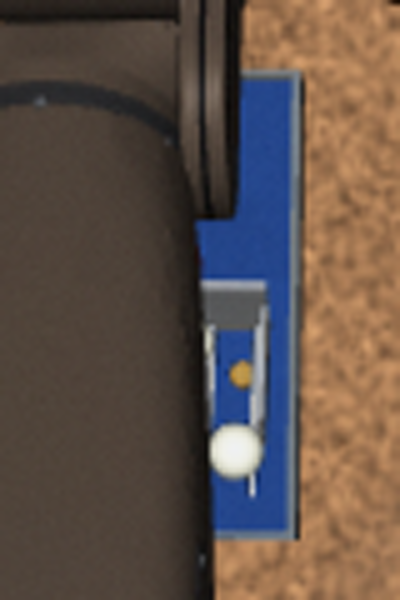

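Run:
```python
from h import *
sd(TR,-.08,0,.16,-28)
```

```text
pos [-0.0002 -0.0004 -0.0674] rot [ 1.396e-01 -1.000e-04  1.000e-04] tcp [0.587 0.135 0.203]
```

>>> {"api": "carry_out", "payload": {"commands": [{"delta_pos":[0,0,-0.015],"delta_rot":[0.035,0,0],"claw":0},{"delta_pos":[0,0,-0.03],"delta_rot":[0.07,0,0],"claw":0},{"delta_pos":[0,0,-0.05],"delta_rot":[0.11,0,0],"claw":0},{"delta_pos":[0,0,-0.067],"delta_rot":[0.14,0,0],"claw":0},{"delta_pos":[0,0,-0.067],"delta_rot":[0.14,0,0],"claw":0},{"delta_pos":[0,0,-0.067],"delta_rot":[0.14,0,0],"claw":0},{"delta_pos":[0,0,-0.067],"delta_rot":[0.14,0,0],"claw":0}]}}

```text
time: 16.3
eef_pos: [0.5861, 0.1348, 0.2008]
tcp_rot: [0.679, 0.693, -0.174, -0.17]
contact_force: [-0.7, -0.5, -3.5]
opening: 0.179
```

Run:
```python
from h import *
nose(); look("scene","s14.png",(280,110,410,270),4.5);look("top","t14.png",(190,150,270,270),5)
```

```text
nose n,y,h -0.0808 0.0002 0.1579 pitch -28.14 yaw 0.0 F [-0.7 -0.5 -3.5] t 16.3 op 0.179
```

View pics/s14.png

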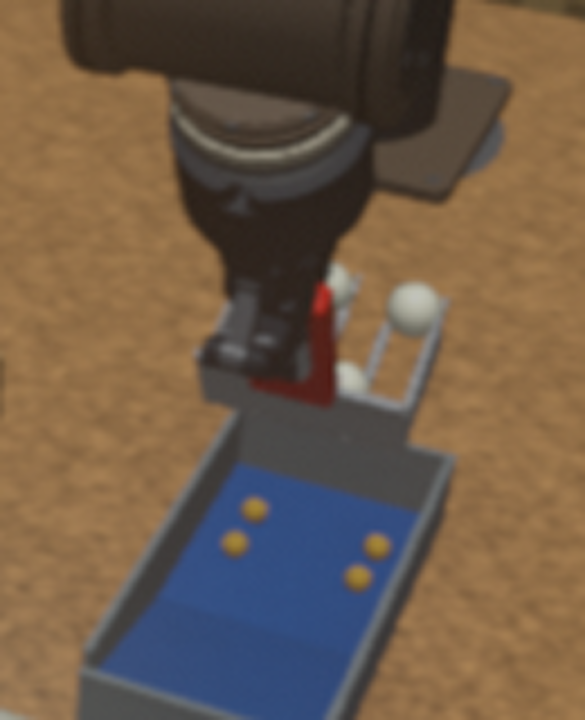

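View pics/t14.png

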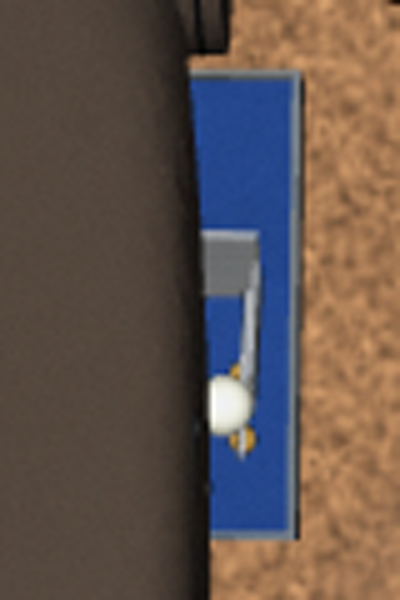

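Run:
```python
from h import *
sd(BX,.03,0,.16,-26)
print(ray("top",[273,134],.078))
p,R=spose(BX,.03,0,.05,40);print(p)
```

```text
pos [-0.2564  0.0857 -0.0536] rot [-0.0384 -0.006  -0.0118] tcp [ 0.692 -0.119  0.207]
[[0.72032542 0.01886446 0.078     ]]
[ 0.57563379 -0.12337096  0.18145278]
```

>>> {"api": "carry_out", "payload": {"commands": [{"delta_pos":[-0.009,0.003,-0.002],"delta_rot":[0,0,0],"claw":0},{"delta_pos":[-0.025,0.008,-0.005],"delta_rot":[0,0,0],"claw":0},{"delta_pos":[-0.043,0.0143,-0.009],"delta_rot":[0,0,0],"claw":0},{"delta_pos":[-0.061,0.0203,-0.0127],"delta_rot":[0,0,0],"claw":0},{"delta_pos":[-0.079,0.0263,-0.0165],"delta_rot":[0,0,0],"claw":0},{"delta_pos":[-0.097,0.0323,-0.0203],"delta_rot":[0,0,0],"claw":0},{"delta_pos":[-0.115,0.0383,-0.024],"delta_rot":[0,0,0],"claw":0},{"delta_pos":[-0.128,0.0428,-0.0268],"delta_rot":[0,0,0],"claw":0}]}}

```text
time: 17.07
eef_pos: [0.6397, 0.0049, 0.2042]
tcp_rot: [0.679, 0.692, -0.174, -0.17]
contact_force: [-0.9, 0.9, -3.1]
opening: 0.178
```

Run:
```python
from h import *
nose(BX)
sd(BX,.03,0,.16,-26)
look("scene","s15.png",(200,90,400,260),4)
```

```text
nose n,y,h -0.0196 0.1279 0.1614 pitch -28.18 yaw -0.87 F [-0.9  0.9 -3.1] t 17.07 op 0.178
pos [-0.1253  0.0423 -0.0264] rot [-0.038  -0.0062 -0.0135] tcp [ 0.692 -0.119  0.207]
```

View pics/s15.png

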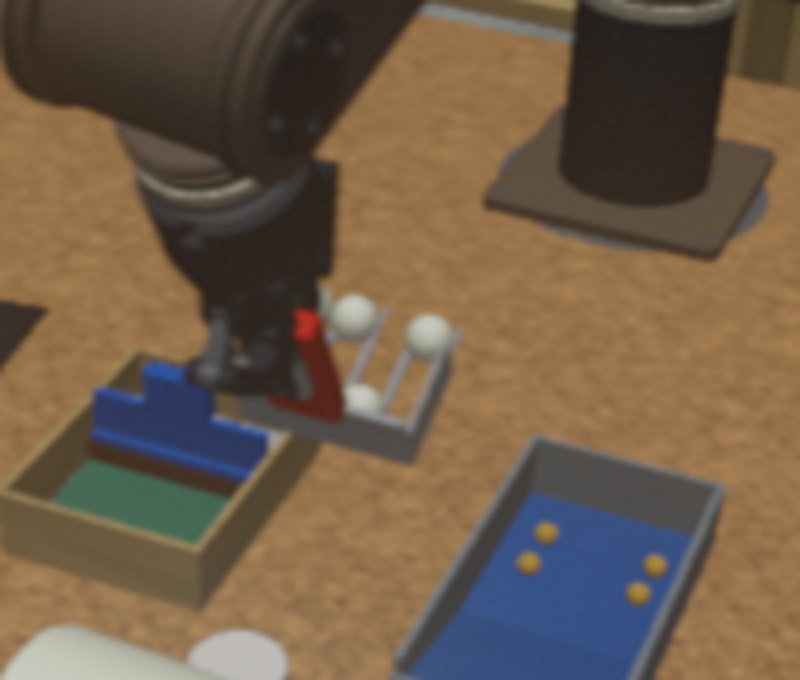

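>>> {"api": "carry_out", "payload": {"commands": [{"delta_pos":[-0.009,0.003,-0.002],"delta_rot":[-0.002,0,0],"claw":0},{"delta_pos":[-0.025,0.008,-0.005],"delta_rot":[-0.005,0,-0.002],"claw":0},{"delta_pos":[-0.043,0.0143,-0.009],"delta_rot":[-0.01,-0.002,-0.004],"claw":0},{"delta_pos":[-0.061,0.0203,-0.0127],"delta_rot":[-0.02,-0.003,-0.006],"claw":0},{"delta_pos":[-0.079,0.0263,-0.0165],"delta_rot":[-0.025,-0.004,-0.008],"claw":0},{"delta_pos":[-0.097,0.0323,-0.0203],"delta_rot":[-0.03,-0.005,-0.01],"claw":0},{"delta_pos":[-0.115,0.0383,-0.024],"delta_rot":[-0.038,-0.006,-0.013],"claw":0},{"delta_pos":[-0.1253,0.0423,-0.0264],"delta_rot":[-0.038,-0.006,-0.013],"claw":0}]}}

```text
time: 17.78
eef_pos: [0.693, -0.1251, 0.2081]
tcp_rot: [0.679, 0.699, -0.162, -0.155]
contact_force: [-1.0, -0.2, -3.5]
opening: 0.176
```

>>> {"api": "carry_out", "payload": {"commands": [{"delta_pos":[0,0,0],"delta_rot":[0,0,0],"claw":0},{"delta_pos":[0,0,0],"delta_rot":[0,0,0],"claw":0},{"delta_pos":[0,0,0],"delta_rot":[0,0,0],"claw":0}]}}

```text
time: 18.03
eef_pos: [0.6929, -0.1246, 0.2078]
tcp_rot: [0.679, 0.699, -0.162, -0.155]
contact_force: [-1.1, -0.5, -2.9]
opening: 0.176
```

Run:
```python
from h import *
nose(BX)
look("scene","s16.png",(150,90,350,260),4); look("top","t16.png",(290,160,380,260),6)
for h,pt in [(.13,-18),(.1,-10),(.08,-4)]: sd(BX,.035,0,h,pt)
```

```text
nose n,y,h 0.031 -0.0049 0.1601 pitch -25.9 yaw -0.27 F [-1.1 -0.5 -2.9] t 18.03 op 0.176
pos [0.0045 0.0027 0.0141] rot [-0.1379  0.0016 -0.0033] tcp [ 0.689 -0.12   0.194]
pos [0.0046 0.0001 0.0316] rot [-0.2775  0.0018 -0.0032] tcp [ 0.679 -0.12   0.179]
pos [ 0.0046 -0.0038  0.044 ] rot [-0.3822  0.002  -0.0031] tcp [ 0.67 -0.12  0.17]
```

View pics/s16.png

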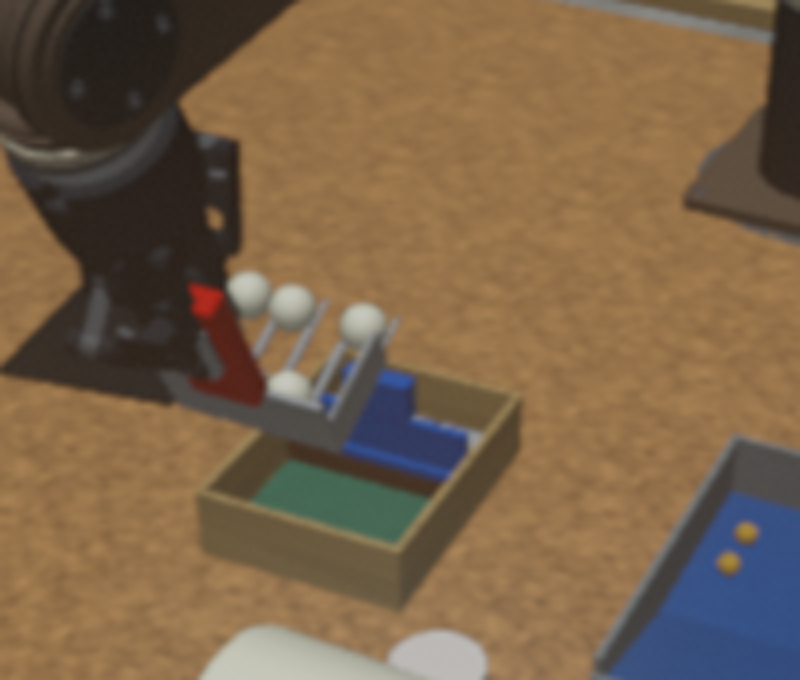

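View pics/t16.png

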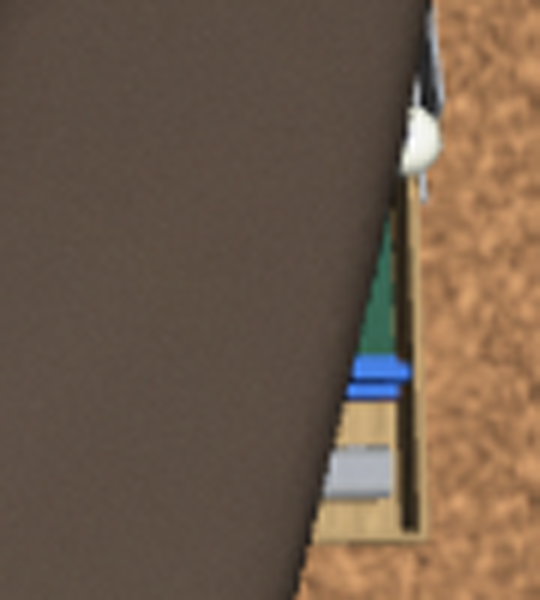

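Run:
```python
from h import *
for h,pt in [(.14,-22),(.115,-17),(.095,-12),(.08,-8),(.07,-5)]: sd(BX,.04,0,h,pt)
```

```text
pos [0.0046 0.0102 0.0084] rot [-0.0681  0.0015 -0.0033] tcp [ 0.698 -0.119  0.196]
pos [0.0046 0.0119 0.0241] rot [-0.1553  0.0016 -0.0033] tcp [ 0.693 -0.119  0.181]
pos [0.0046 0.0108 0.0361] rot [-0.2426  0.0018 -0.0032] tcp [ 0.687 -0.12   0.171]
pos [0.0046 0.0092 0.0454] rot [-0.3124  0.0019 -0.0031] tcp [ 0.681 -0.12   0.163]
pos [0.0046 0.0072 0.0517] rot [-0.3648  0.002  -0.0031] tcp [ 0.677 -0.12   0.158]
```

>>> {"api": "carry_out", "payload": {"commands": [{"delta_pos":[0.0046,0.0102,0.0084],"delta_rot":[-0.068,0.001,-0.003],"claw":0},{"delta_pos":[0.0046,0.0119,0.0241],"delta_rot":[-0.155,0.002,-0.003],"claw":0},{"delta_pos":[0.0046,0.0108,0.0361],"delta_rot":[-0.243,0.002,-0.003],"claw":0},{"delta_pos":[0.0046,0.0092,0.0454],"delta_rot":[-0.312,0.002,-0.003],"claw":0},{"delta_pos":[0.0046,0.0072,0.0517],"delta_rot":[-0.365,0.002,-0.003],"claw":0},{"delta_pos":[0.0046,0.0072,0.0517],"delta_rot":[-0.365,0.002,-0.003],"claw":0},{"delta_pos":[0.0046,0.0072,0.0517],"delta_rot":[-0.365,0.002,-0.003],"claw":0}]}}

```text
time: 18.72
eef_pos: [0.6756, -0.119, 0.1584]
tcp_rot: [0.694, 0.718, -0.032, -0.031]
contact_force: [0.7, 0.0, -3.2]
opening: 0.175
```

Run:
```python
from h import *
nose(BX)
look("scene","s17.png",(150,90,350,260),4)
for h,pt in [(.062,-1),(.055,3),(.05,7),(.046,11),(.042,16),(.039,20)]: sd(BX,.04,0,h,pt)
```

```text
nose n,y,h 0.0388 0.001 0.0703 pitch -5.15 yaw 0.05 F [ 0.7  0.  -3.2] t 18.72 op 0.175
pos [-0.0006 -0.0063  0.0026] rot [-0.0704  0.0001  0.0008] tcp [ 0.67  -0.12   0.157]
pos [-0.0006 -0.0131  0.0041] rot [-1.403e-01  1.000e-04  8.000e-04] tcp [ 0.663 -0.12   0.156]
pos [-0.0006 -0.0203  0.0041] rot [-2.101e-01  1.000e-04  8.000e-04] tcp [ 0.656 -0.121  0.157]
pos [-0.0006 -0.028   0.0037] rot [-2.799e-01  1.000e-04  8.000e-04] tcp [ 0.649 -0.121  0.158]
pos [-0.0006 -0.0381  0.0029] rot [-0.3671  0.      0.0008] tcp [ 0.639 -0.121  0.159]
pos [-0.0006 -0.0465  0.0028] rot [-0.437  -0.      0.0008] tcp [ 0.63  -0.122  0.16 ]
```

View pics/s17.png

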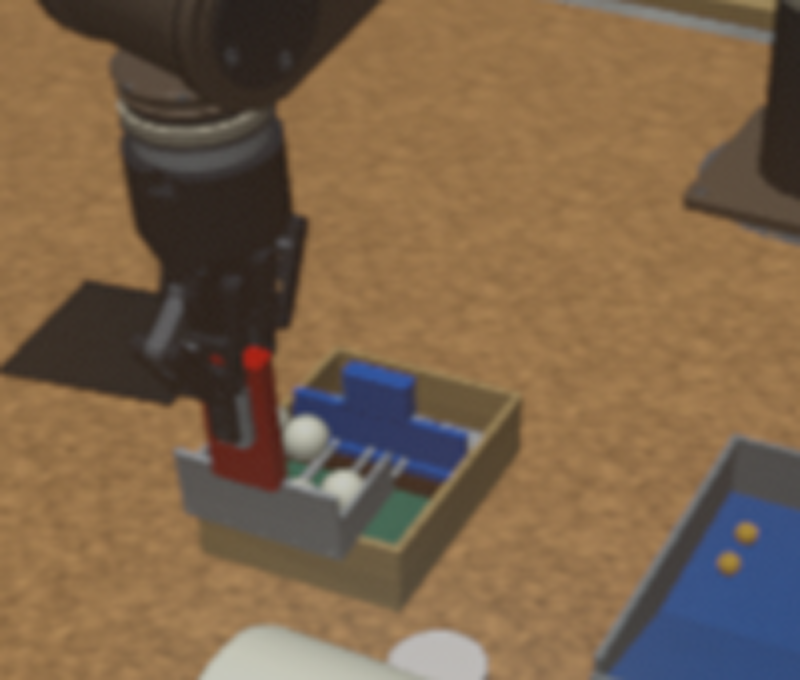

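>>> {"api": "carry_out", "payload": {"commands": [{"delta_pos":[-0.0006,-0.0063,0.0026],"delta_rot":[-0.07,0,0.001],"claw":0},{"delta_pos":[-0.0006,-0.0131,0.0041],"delta_rot":[-0.14,0,0.001],"claw":0},{"delta_pos":[-0.0006,-0.0203,0.0041],"delta_rot":[-0.21,0,0.001],"claw":0},{"delta_pos":[-0.0006,-0.0203,0.0041],"delta_rot":[-0.21,0,0.001],"claw":0},{"delta_pos":[-0.0006,-0.028,0.0037],"delta_rot":[-0.28,0,0.001],"claw":0},{"delta_pos":[-0.0006,-0.028,0.0037],"delta_rot":[-0.28,0,0.001],"claw":0},{"delta_pos":[-0.0006,-0.0381,0.0029],"delta_rot":[-0.367,0,0.001],"claw":0},{"delta_pos":[-0.0006,-0.0465,0.0028],"delta_rot":[-0.437,0,0.001],"claw":0}]}}

```text
time: 19.43
eef_pos: [0.6321, -0.1218, 0.1619]
tcp_rot: [0.684, 0.708, 0.126, 0.122]
contact_force: [0.3, 1.0, -2.4]
opening: 0.173
```

Run:
```python
from h import *
nose(BX)
look("scene","s18.png",(150,90,350,260),4)
for h,pt in [(.042,26),(.044,32),(.046,38),(.048,44)]: sd(BX,.042,0,h,pt)
```

```text
nose n,y,h 0.0422 -0.0004 0.0405 pitch 20.15 yaw 0.08 F [ 0.3  1.  -2.4] t 19.43 op 0.173
pos [-0.0007 -0.0058 -0.0111] rot [-0.1057 -0.0019  0.0006] tcp [ 0.619 -0.122  0.168]
pos [-0.0007 -0.0165 -0.0206] rot [-0.2104 -0.0019  0.0005] tcp [ 0.606 -0.122  0.173]
pos [-0.0006 -0.028  -0.0289] rot [-0.3151 -0.0019  0.0004] tcp [ 0.592 -0.123  0.177]
pos [-0.0006 -0.0402 -0.0359] rot [-4.199e-01 -2.000e-03  3.000e-04] tcp [ 0.578 -0.123  0.18 ]
```

View pics/s18.png

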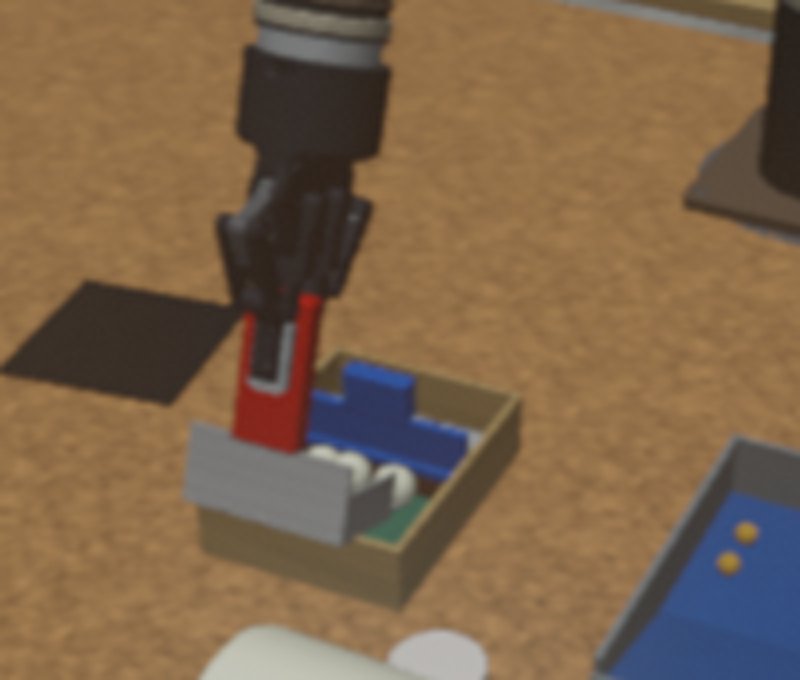

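Balls are rolling out into the bay (whites at 322–395, ~470). Tip further and then rise.

>>> {"api": "carry_out", "payload": {"commands": [{"delta_pos":[0,-0.0058,-0.0111],"delta_rot":[-0.106,0,0],"claw":0},{"delta_pos":[0,-0.0165,-0.0206],"delta_rot":[-0.21,0,0],"claw":0},{"delta_pos":[0,-0.028,-0.0289],"delta_rot":[-0.315,0,0],"claw":0},{"delta_pos":[0,-0.04,-0.0359],"delta_rot":[-0.42,0,0],"claw":0},{"delta_pos":[0,-0.04,-0.0359],"delta_rot":[-0.42,0,0],"claw":0},{"delta_pos":[0,-0.04,-0.0359],"delta_rot":[-0.42,0,0],"claw":0}]}}

```text
time: 19.98
eef_pos: [0.5784, -0.1221, 0.1797]
tcp_rot: [0.644, 0.667, 0.271, 0.258]
contact_force: [0.2, -0.6, -0.8]
opening: 0.175
```

Run:
```python
from h import *
nose(BX)
look("scene","s19.png",(150,90,350,260),4)
sd(BX,.045,0,.11,44)
```

```text
nose n,y,h 0.0419 0.0016 0.0481 pitch 43.96 yaw -0.0 F [ 0.2 -0.6 -0.8] t 19.98 op 0.175
pos [-0.0005  0.0439 -0.0426] rot [-0.0008 -0.0043  0.0004] tcp [ 0.581 -0.123  0.242]
```

View pics/s19.png

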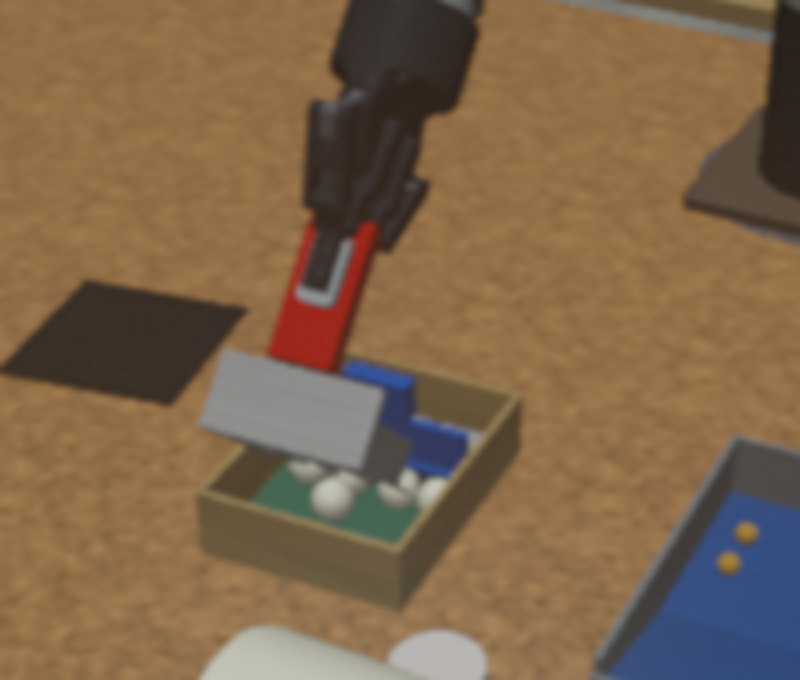

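>>> {"api": "carry_out", "payload": {"commands": [{"delta_pos":[0,0.015,-0.015],"delta_rot":[0,-0.004,0],"claw":0},{"delta_pos":[0,0.044,-0.043],"delta_rot":[0,-0.004,0],"claw":0},{"delta_pos":[0,0.065,-0.063],"delta_rot":[0,-0.004,0],"claw":0},{"delta_pos":[0,0.065,-0.063],"delta_rot":[0,-0.004,0],"claw":0},{"delta_pos":[0,0.065,-0.063],"delta_rot":[0,-0.004,0],"claw":0}]}}

```text
time: 20.45
eef_pos: [0.5851, -0.1234, 0.2761]
tcp_rot: [0.643, 0.667, 0.27, 0.263]
contact_force: [0.2, -0.7, -2.8]
opening: 0.178
```

Run:
```python
from h import *
nose(BX)
look("scene","s20.png",(150,70,400,270),3.2)
PD=(np.array([.4556,-.3658]),np.radians(8.5))
p,R=spose(PD,.042-.0895,0,.12,0); print(p); print(delta(p,R))
```

```text
nose n,y,h 0.0491 -0.0008 0.1445 pitch 44.21 yaw 0.35 F [ 0.2 -0.7 -2.8] t 20.45 op 0.178
[ 0.4967987  -0.35731727  0.2165    ]
(array([-0.23124504, -0.10781122, -0.02563341]), array([ 0.7664182 ,  0.0439173 , -0.10615325]))
```

View pics/s20.png

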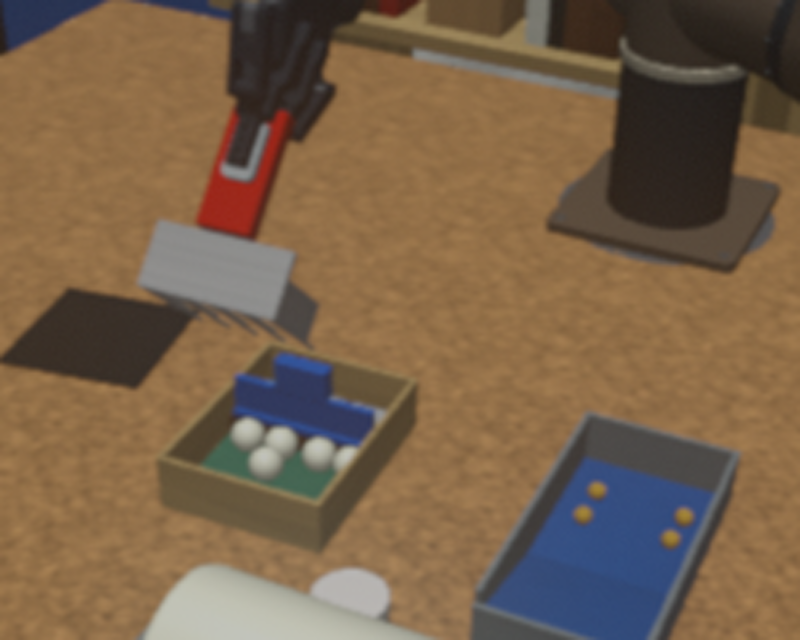

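Run:
```python
from h import *
R=Rn.from_quat([.6539,.7566,0,0]); print(delta([.5037,-.3617,.20],R))
```

```text
(array([-0.23585919, -0.1144186 , -0.00907629]), array([ 0.76646276,  0.04277133, -0.10331406]))
```

>>> {"api": "carry_out", "payload": {"commands": [{"delta_pos":[-0.03,-0.014,-0.001],"delta_rot":[0.11,0.006,-0.015],"claw":0},{"delta_pos":[-0.06,-0.029,-0.002],"delta_rot":[0.22,0.012,-0.03],"claw":0},{"delta_pos":[-0.09,-0.043,-0.003],"delta_rot":[0.33,0.018,-0.045],"claw":0},{"delta_pos":[-0.12,-0.058,-0.005],"delta_rot":[0.44,0.024,-0.06],"claw":0},{"delta_pos":[-0.15,-0.073,-0.006],"delta_rot":[0.55,0.03,-0.075],"claw":0},{"delta_pos":[-0.18,-0.087,-0.007],"delta_rot":[0.66,0.036,-0.09],"claw":0},{"delta_pos":[-0.21,-0.102,-0.008],"delta_rot":[0.766,0.043,-0.103],"claw":0},{"delta_pos":[-0.236,-0.114,-0.009],"delta_rot":[0.766,0.043,-0.103],"claw":0}]}}

```text
time: 21.17
eef_pos: [0.5048, -0.3632, 0.1972]
tcp_rot: [0.653, 0.757, -0.001, -0.003]
contact_force: [0.4, 0.6, -1.8]
opening: 0.177
```

>>> {"api": "carry_out", "payload": {"commands": [{"delta_pos":[0,0,0],"delta_rot":[0,0,0],"claw":0},{"delta_pos":[0,0,0],"delta_rot":[0,0,0],"claw":0},{"delta_pos":[0,0,0],"delta_rot":[0,0,0],"claw":0}]}}

```text
time: 21.42
eef_pos: [0.5045, -0.3624, 0.195]
tcp_rot: [0.654, 0.757, -0.001, -0.005]
contact_force: [-0.5, 0.7, -1.3]
opening: 0.175
```

Run:
```python
from h import *
R=Rn.from_quat([.6539,.7566,0,0]); print(delta([.5037,-.3617,.12],R))
s=ctrl.get_state(); Rm=Rn.from_quat(s['tcp_rot']).as_matrix(); print(s['eef_pos'])
p,d=look("scene","s21.png",(60,60,300,240),3.3)
W=cloud("scene",d); hsv=cv2.cvtColor(p,cv2.COLOR_RGB2HSV)
T=(W-s['eef_pos'])@Rm
m=(d>0)&(np.abs(T[...,0])<.06)&(np.abs(T[...,1])<.02)&(T[...,2]>.05)&(T[...,2]<.105)&(hsv[...,1]<90)
q=T[m]; print(m.sum(),np.percentile(q,[2,50,98],axis=0).round(4))
f=q[(q[:,2]>.06)&(q[:,2]<.09)]; c=np.median(f[:,1]); f=f[abs(f[:,1]-c)<.006]
print(np.linalg.lstsq(np.c_[f[:,0],f[:,2]-.075,np.ones(len(f))],f[:,1],rcond=None)[0])
```

```text
(array([ 2.51934428e-04, -7.31742055e-05,  7.49896256e-02]), array([-0.00832284, -0.0068897 ,  0.00050145]))
[ 0.50450148 -0.36235923  0.1949829 ]
551 [[-0.0497 -0.0156  0.0523]
 [ 0.0038 -0.0008  0.0747]
 [ 0.0465  0.0027  0.0957]]
[-0.0019975  -0.01732186 -0.0006715 ]
```

View pics/s21.png

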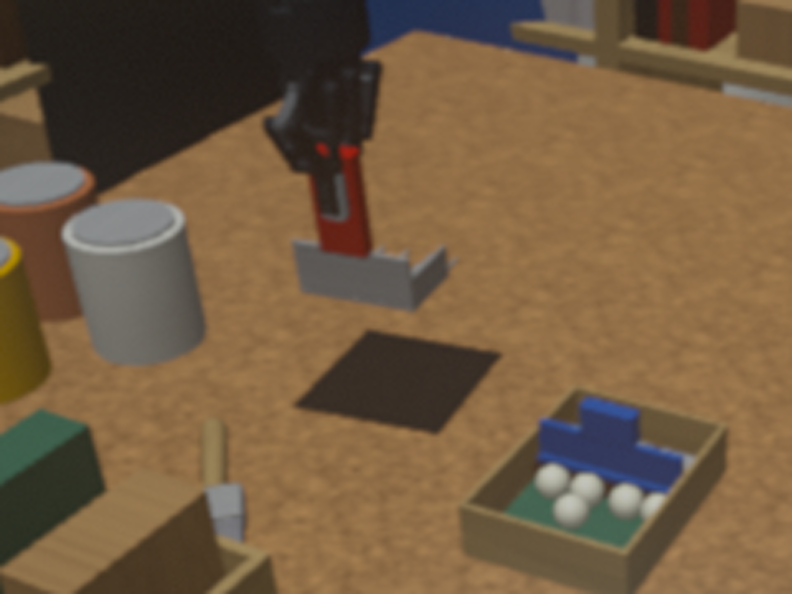

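Grasp hasn't slipped and the pad lies clear below. Lowering.

>>> {"api": "carry_out", "payload": {"commands": [{"delta_pos":[0,0,0.025],"delta_rot":[-0.008,-0.007,0],"claw":0},{"delta_pos":[0,0,0.05],"delta_rot":[-0.008,-0.007,0],"claw":0},{"delta_pos":[0,0,0.075],"delta_rot":[-0.008,-0.007,0],"claw":0},{"delta_pos":[0,0,0.085],"delta_rot":[-0.008,-0.007,0],"claw":0},{"delta_pos":[0,0,0.085],"delta_rot":[-0.008,-0.007,0],"claw":0},{"delta_pos":[0,0,0.085],"delta_rot":[-0.008,-0.007,0],"claw":0}]}}

```text
time: 21.97
eef_pos: [0.5045, -0.3612, 0.1114]
tcp_rot: [0.653, 0.757, -0.0, 0.001]
contact_force: [0.1, -0.7, -1.6]
opening: 0.18
```

Run:
```python
from h import *
R=Rn.from_quat([.6539,.7566,0,0]); print(delta([.5037,-.3617,.0985],R),ctrl.get_state()['contact_force'],ctrl.get_state()['eef_pos'])
```

```text
(array([-0.00038734, -0.0008645 ,  0.01293062]), array([0.00066106, 0.00151386, 0.00219765])) [ 0.07516269 -0.70328418 -1.56692219] [ 0.50448684 -0.36117165  0.11143059]
```

>>> {"api": "carry_out", "payload": {"commands": [{"delta_pos":[0,0,0.004],"delta_rot":[0,0.001,0],"claw":0},{"delta_pos":[0,0,0.008],"delta_rot":[0,0.001,0],"claw":0},{"delta_pos":[0,0,0.011],"delta_rot":[0,0.001,0],"claw":0},{"delta_pos":[0,0,0.0125],"delta_rot":[0,0.001,0],"claw":0},{"delta_pos":[0,0,0.0125],"delta_rot":[0,0.001,0],"claw":0},{"delta_pos":[0,0,0.0125],"delta_rot":[0,0.001,0],"claw":0}]}}

```text
time: 22.47
eef_pos: [0.5047, -0.3614, 0.0993]
tcp_rot: [0.653, 0.757, 0.0, 0.001]
contact_force: [-0.5, 0.2, -0.9]
opening: 0.174
```

>>> {"api": "carry_out", "payload": {"commands": [{"delta_pos":[0,0,0.0005],"delta_rot":[0,0,0],"claw":0},{"delta_pos":[0,0,0.0005],"delta_rot":[0,0,0],"claw":30},{"delta_pos":[0,0,0],"delta_rot":[0,0,0],"claw":60},{"delta_pos":[0,0,0],"delta_rot":[0,0,0],"claw":100},{"delta_pos":[0,0,0],"delta_rot":[0,0,0],"claw":100},{"delta_pos":[0,0,0],"delta_rot":[0,0,0],"claw":100},{"delta_pos":[0,0,0],"delta_rot":[0,0,0],"claw":100},{"delta_pos":[0,0,0],"delta_rot":[0,0,0],"claw":100}]}}

```text
time: 23.13
eef_pos: [0.5047, -0.3614, 0.0993]
tcp_rot: [0.653, 0.757, 0.0, 0.001]
contact_force: [0.2, -0.3, 0.6]
opening: 1.003
```

>>> {"api": "carry_out", "payload": {"commands": [{"delta_pos":[0,0,-0.03],"delta_rot":[0,0,0],"claw":100},{"delta_pos":[0,0,-0.07],"delta_rot":[0,0,0],"claw":100},{"delta_pos":[0,0,-0.11],"delta_rot":[0,0,0],"claw":100},{"delta_pos":[0,0,-0.15],"delta_rot":[0,0,0],"claw":100},{"delta_pos":[0.08,0,-0.15],"delta_rot":[0,0,0],"claw":100},{"delta_pos":[0.16,0,-0.15],"delta_rot":[0,0,0],"claw":100},{"delta_pos":[0.2,0,-0.15],"delta_rot":[0,0,0],"claw":100},{"delta_pos":[0.2,0,-0.15],"delta_rot":[0,0,0],"claw":100}]}}

```text
time: 23.8
eef_pos: [0.4794, -0.195, 0.2494]
tcp_rot: [0.654, 0.757, 0.0, 0.001]
contact_force: [1.4, 0.1, 0.4]
opening: 0.998
```

Run:
```python
from h import *
s=ctrl.get_state(); print(s['eef_pos'],s['contact_force'],s['time'])
p,d=look("top","t22.png",(180,130,480,290),2.6); look("scene","s22.png",(130,90,400,290),2.9)
W=cloud("top",d); hsv=cv2.cvtColor(p,cv2.COLOR_RGB2HSV)
rd=(cv2.inRange(hsv,(0,140,100),(8,255,255))>0)&(W[...,2]>.12)&(W[...,2]<.14); rd[:,:380]=0
print(rd.sum(),cv2.minAreaRect(W[rd][:,:2].astype(np.float32)),np.median(W[rd][:,2]))
```

```text
[ 0.47940299 -0.19500962  0.24937613] [1.40829366 0.09327393 0.43176011] 23.8
0 ((0.0, 0.0), (0.0, 0.0), 0.0) nan
  return _methods._mean(a, axis=axis, dtype=dtype,
  ret = ret.dtype.type(ret / rcount)
```

View pics/t22.png

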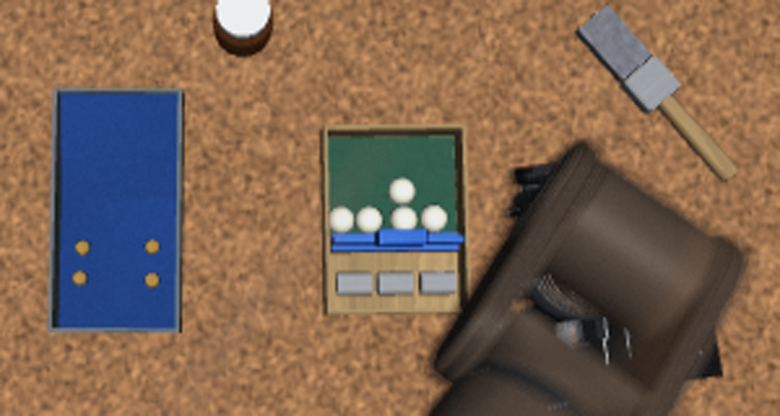

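View pics/s22.png

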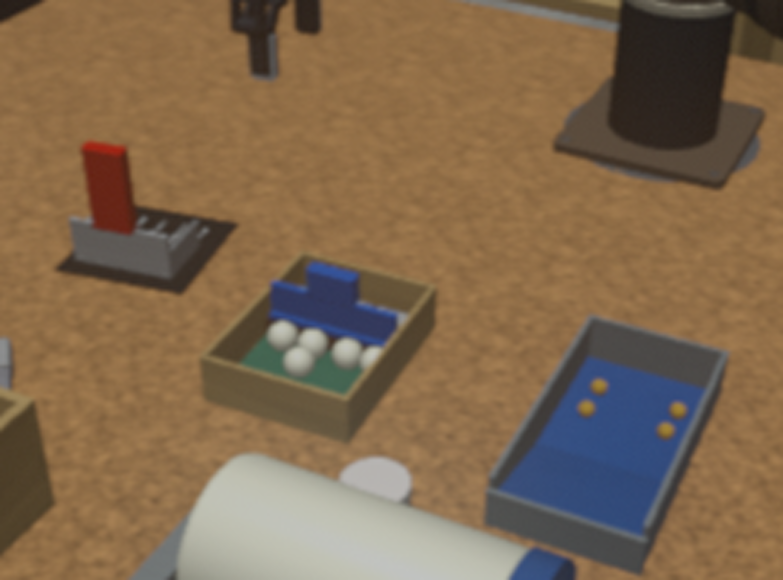

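>>> {"api": "carry_out", "payload": {"commands": [{"delta_pos":[0.3,0,-0.08],"delta_rot":[0,0,0],"claw":100},{"delta_pos":[0.3,0,-0.08],"delta_rot":[0,0,0],"claw":100},{"delta_pos":[0.3,0,-0.08],"delta_rot":[0,0,0],"claw":100},{"delta_pos":[0.3,0,-0.08],"delta_rot":[0,0,0],"claw":100},{"delta_pos":[0.3,0,-0.08],"delta_rot":[0,0,0],"claw":100},{"delta_pos":[0.3,0,-0.08],"delta_rot":[0,0,0],"claw":100},{"delta_pos":[0.3,0,-0.08],"delta_rot":[0,0,0],"claw":100},{"delta_pos":[0.3,0,-0.08],"delta_rot":[0,0,0],"claw":100}]}}

```text
time: 24.57
eef_pos: [0.433, 0.1077, 0.331]
tcp_rot: [0.651, 0.759, 0.002, 0.0]
contact_force: [-0.7, -0.7, -0.3]
opening: 0.997
```

>>> {"api": "carry_out", "payload": {"commands": [{"delta_pos":[0,0,0],"delta_rot":[0,0,0],"claw":100},{"delta_pos":[0,0,0],"delta_rot":[0,0,0],"claw":100},{"delta_pos":[0,0,0],"delta_rot":[0,0,0],"claw":100},{"delta_pos":[0,0,0],"delta_rot":[0,0,0],"claw":100},{"delta_pos":[0,0,0],"delta_rot":[0,0,0],"claw":100},{"delta_pos":[0,0,0],"delta_rot":[0,0,0],"claw":100}]}}

```text
time: 25.07
eef_pos: [0.4331, 0.1066, 0.3304]
tcp_rot: [0.651, 0.759, 0.002, 0.0]
contact_force: [-1.1, -0.2, 1.0]
opening: 1.003
```

Run:
```python
from h import *
s=ctrl.get_state(); print(s['eef_pos'],s['contact_force'],s['time'])
p,d=look("top","t23.png",(180,130,480,290),2.6)
W=cloud("top",d); hsv=cv2.cvtColor(p,cv2.COLOR_RGB2HSV)
rd=(cv2.inRange(hsv,(0,140,100),(8,255,255))>0)&(W[...,2]>.12)&(W[...,2]<.14); rd[:,:380]=0
print(rd.sum(),cv2.minAreaRect(W[rd][:,:2].astype(np.float32)),np.median(W[rd][:,2]))
o,a=BX
def fr(q): e=q[:2]-o; return np.round([e@[np.cos(a),np.sin(a)],e@[-np.sin(a),np.cos(a)]],4)
bl=(cv2.inRange(hsv,(100,120,60),(130,255,255))>0)&(W[...,2]>.07); bl[:,:300]=0; bl[:,365:]=0
r=cv2.minAreaRect(W[bl][:,:2].astype(np.float32)); print("tab",fr(np.array(r[0])),r[1:],np.median(W[bl][:,2]))
wh=((hsv[...,1]<60)&(hsv[...,2]>150)); wh[:,:303]=0;wh[:,360:]=0;wh[:175]=0;wh[224:]=0
n,l,st,c=cv2.connectedComponentsWithStats(wh.astype(np.uint8))
for k in range(1,n):
    if st[k,4]>10: print("white",st[k,4],fr(ray("top",c[k],.017)[0]))
```

```text
[0.43312449 0.10656417 0.33035409] [-1.09195838 -0.1647922   0.96866489] 25.0667
123 ((0.504898726940155, -0.3622626066207886), (0.015126345679163933, 0.03986484557390213), 8.51047420501709) 0.13147008150544723
tab [-0.0197  0.0008] ((0.012168478220701218, 0.04182151332497597), 1.4827286005020142) 0.08110281959627123
white 70 [ 0.0286 -0.0089]
white 73 [ 0.0025 -0.0387]
white 69 [0.0018 0.0483]
white 73 [0.0018 0.0226]
white 64 [ 0.0021 -0.0103]
```

View pics/t23.png

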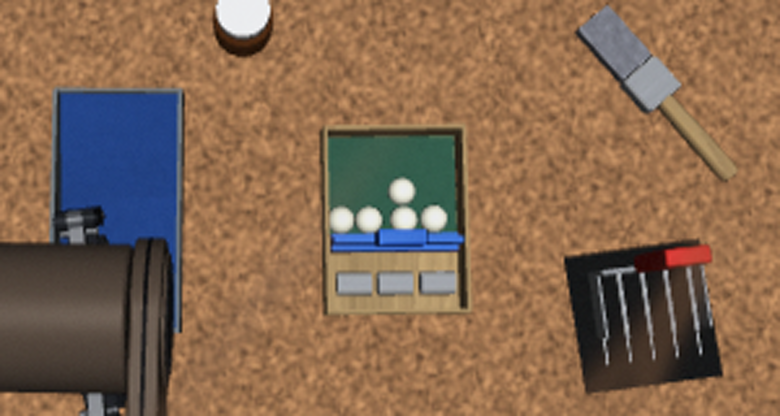

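```bash
python3 -c "
from plant import ctrl
print(ctrl.sign_off())"
```

```text
the job is handed in; nothing more can be done
None
```

I fitted the divider into the rail and lifted all five white balls out of the tray in one pass of the scoop. I tipped them into the green bay, stood the scoop back on its pad, and handed the job in at about 25 s on the robot's clock. It reported no verdict.

Last checks from the camera:
- **Divider:** the tab reads (-19.7, 0.8) mm in the box frame and the tab top is 81 mm high, so it is home. It is within about 0.5° of the box.
- **White balls:** all five are in the green bay, at box x 2 to 29 mm.
- **Brass balls:** all four lay in the tray when the arm left the scoop. The arm covered part of the tray in the very last picture.
- **Scoop:** upright on its pad, about 1 mm from its start place and facing the same way.
- **Bystanders:** I did not measure their positions again. The jar and brush looked unmoved, and the mug was outside the last pictures, but the arm never went near it.

Two readings disagreed slightly:
- The two cameras put the box 1–2 mm apart.
- One reading of the scoop's heading gave 3° instead of 9°. A closer look at the tines showed it had not moved.

Some white balls lodged where the tines thicken instead of rolling to the back wall, but they stayed on the scoop and came out on tipping.

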